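# Clip the last kaleidoscopes onto the display stand

## Task

Fill the two empty places of the sloped display stand: take the plum kaleidoscope lying on the table and the teal one still standing in its delivery carton, lay each in its own place and snap it down into both spring clips so that it is fully home, with its black eyepiece at the low front edge like the mustard one already on show. Either may go in either empty place; leave the mustard one clipped in and do not shift or knock over the mug on the right, the candle or the glass dish.

Things in the scene. Friction and masses are not known exactly. Their poses are not given: they have to be found in the camera images.
- scope_plum_centre (a point): plum kaleidoscope, 160 mm long: round tube 30 mm in diameter, hexagonal wooden collars 40 mm across flats. Point on the tube axis at mid-length; z runs along the tube to the eyepiece, x square to a collar flat. Starts lying on the table on a flat of its collars (axis 20 mm above the table), eyepiece roughly towards the robot, between carton and stand. 0.13 to 0.21 kg.
- scope_plum_eyepiece (a point): outer end of the plum kaleidoscope's black eyepiece, on the axis, 80 mm from its centre. Along z from the centre of every kaleidoscope: bare tube from -64 to +56 mm, object-end collar -80 to -64, eyepiece collar +56 to +70, eyepiece (24 mm diameter) +70 to +80 mm.
- scope_teal_centre (a point): teal kaleidoscope, 160 mm long: round tube 30 mm in diameter, hexagonal wooden collars 40 mm across flats. Point on the tube axis at mid-length; z runs along the tube to the eyepiece, x square to a collar flat. Starts upright, eyepiece up, in a carton pocket; only its upper 84 mm stands above the rim; best gripped from above across two flats of its eyepiece collar (corners 46 mm apart). 0.13 to 0.21 kg.
- scope_teal_eyepiece (a point): outer end of the teal kaleidoscope's black eyepiece, on the axis, 80 mm from its centre. Gripped upright it cannot be brought level for the clips: lay it on the table (the free ground between carton and stand, where the plum one lies at the start) and take it again across its middle. It pivots in a 20 to 40 N grip when lowered onto its end.
- scope_mustard_centre (a point): mustard kaleidoscope, 160 mm long: round tube 30 mm in diameter, hexagonal wooden collars 40 mm across flats. Point on the tube axis at mid-length; z runs along the tube to the eyepiece, x square to a collar flat. Already clipped in at the left place of the stand. Loose.
- scope_mustard_eyepiece (a point): outer end of the mustard kaleidoscope's black eyepiece, on the axis, 80 mm from its centre. 
- clips_left (a point): left place of the stand, taken by the mustard kaleidoscope; point and axes as for clips_middle. Places are 80 mm apart along y. The stand is fixed oak, 256 mm wide, 186 mm up the slope, sloped 18 degrees, low edge towards the robot.
- clips_middle (a point): middle place of the stand, empty: where a kaleidoscope's centre lies when fully home, 32 mm above the board. x up the slope along the tube, y left along the row, z out of the board. Its two steel spring clips, 14 mm wide, are centred 32 mm below and above the point along x, on 14 mm high rails; the 50 mm of tube between them are free for the fingers.
- clips_right (a point): right place, empty, as clips_middle. Each clip has two leaves: 39 mm apart at the lips 21 mm above the point, a 23 mm throat 11 mm above it. A tube pressed along -z first rests on the throat, axis 21 mm above home, then spreads the leaves and snaps past with 9 to 14 N for the pair of clips, and comes to rest on the clips' base plates.
- carton_rim (a point): centre of the open top of a fixed cardboard carton, 124 x 66 mm, 80 mm high, walls 4 mm, floor 4 mm, divided into two pockets about 56 mm wide; x along its long side, away from the robot, z up; the teal kaleidoscope is in the pocket nearer the robot
- mug_pavilion: mug with a printed colonnade, 80x111x82 mm, at the right edge of the table; origin under its middle
- glass_candle: candle in a printed glass, 66 mm wide, 101 mm tall, at the back, beyond the carton; origin under its middle
- butterfly_dish: round glass dish with a butterfly, 93 mm wide, 20 mm high, behind the work; origin under its middle

How it is judged:
By the outcome, as a careful person would: the job done as asked, in the order asked, and still so for the second after the job is handed in, with the robot touching nothing.
It also fails if it takes over 61 s, if anything falls off the work surface, if the arm or the gripper's body presses on something with over 40 N, if the wrist force passes 120 N, or if a joint passes its speed limit or range.

## Robot

A 6-joint arm with a two-finger parallel gripper is mounted at the origin on a cart in front of the work surface, level with it; the furniture and walls round the work are solid. World frame = base frame: x ahead of the robot, y to its left, z up, the work surface at z = 0. Lengths are in m, angles in degrees, forces in N, time in s.
With the tool pointing down it reaches from about 0.3 to 0.75 m from the base axis. Payload 8.5 kg.
Tool frame: the origin (TCP) lies between the finger pads; the fingertips stand 8 mm ahead of it and the grasp point (between the pads) lies 11 mm behind it; y points along the fingers, z is the direction in which the jaws open and shut, and the axes are right-handed (so a half turn about y gives the same grasp; the last joint's range is limited). The gripper opens to 85 mm and grips with 20 to 120 N. Pads are 22 mm wide; open, the fingers measure 114 mm over their backs; the gripper's body (76 mm by 85 mm) begins 54 mm behind the grasp point. The pads swing forward as they close: fully open they stand 13 mm farther back than shut.
Start: joints at [-78.398, 21.807, 74.336, -0, 83.858, -12.336], TCP at [0.223, -0.503, 0.239] pointing down, gripper open.
Joint ranges: [-178.18, 178.18], [-50.72, 133.34], [12.68, 142.11], [-81.47, 261.47], [9.98, 163.14], [-165.26, 165.26]. Speed limits (degrees/s): [136.94, 136.94, 180, 180, 180, 180].

## Interface

Orientations are given as a 3x3 rotation matrix whose columns are the frame's x, y, z axes.
In Python, from rig import env, get_image gives the robot as it stands.
- The arm moves only by the tool move_arm, never from a script. Its argument "targets" is one flat list of numbers, 6 for each row, row after row: the shift along the tool's x, y, z in mm, then the turn, a rotation vector about the tool's x, y, z in rad. A call has exactly 5 rows; each row shifts and turns the commanded pose from where the row before left it, along the tool's axes as they then stand; what a row does not reach is not made up. A row lasts 1/8 s, in which the tool goes at most 62.5 mm and 10.7 degrees, less where a joint would pass 70% of its speed; a pose out of reach is approached as far as the arm can. A call is refused whole if a number of a shift passes 62.5 or a number of a turn 0.188, either way. A call with a gripper value outside its range is refused whole. "hand" is the opening, from -1 (shut) to 1 (fully open), so that 0 is half open, set as the call begins (left out, the last holds). The fingers move at their own pace and stop on an object; "squeeze" is the grip in N (left out, the last holds). Time passes only in rows, so rows that do not move let the fingers close, or fill a call up. It gives the time, the measured TCP pose, the force and the opening at its end, in the units of the state.
- env.observe(): the state, without advancing time (a new reading comes with each control period).
- get_image(name): name is "side" or "top" or "wrist"; returns a dict with "pixels" (400x640x3 uint8, red, green, blue), "z_map" (400x640 float32, m along the optical axis (not along the pixel's ray), 0 where there is no reading), "intrinsics" (3x3 intrinsics, pixels), "R" (3x3) and "t" (3): a world point X has camera coordinates R X + t; the wrist camera has in their place "mount" (4x4, takes a point from camera to tool coordinates, whose origin is the TCP and whose axes are the tool frame's). Camera axes: x right, y down, z forward; pixel columns grow to the right and rows downward; lengths in m; the calibration is good to about 2 mm. A picture is of the moment at which its call begins: read the wrist's pose just before it.
- env.close_job(): hands the job in, once; it reports no verdict.
The state is a dict: "time_s": time; "q": joint angles; "qvel": joint speeds; "joint_efforts": joint torques, N m; "position": TCP position; "tool_rot": TCP orientation; "ft_force": force on the tool from outside, world axes, zero at the start; "wrist_torque": the same for the moment, N m; "grip_width": finger opening in m.
Only numpy, scipy, OpenCV 4.12 (cv2) and the standard library are available. Lean on these libraries where they do the work, as an engineer would, in place of code of your own. Each camera call takes 0.05 s, during which the arm holds its last target.

## Working session

There is one attempt and no reset: what is moved stays moved. The work goes in short steps, Python scripts to look and compute and a tool call to move; the robot and the scene stay as the last step left them, time stands still between calls to the robot, and variables do not carry over. Pictures are saved under pics/ and viewed, and the job is handed in when it is done.

Besides the shell and the picture viewer there is one more tool, called after "Call:" by a JSON object that holds its "method" and its "body", one argument or row to a line. move_arm: Moves the arm, as the interface text tells. Its arguments: {"type":"object","properties":{"targets":{"type":"array"},"hand":{"type":"number"},"squeeze":{"type":"number"}},"required":["targets"]}

```bash
ls; mkdir -p pics; cat > h.py <<'E'
import numpy as np, cv2
from rig import env, get_image
def save(n,f):
    im=get_image(n); cv2.imwrite('pics/'+f,im['pixels'][:,:,::-1]); return im
def world(im,st=None):
    """Nx per-pixel world coordinates from z_map"""
    K=im['intrinsics'];z=im['z_map'];v,u=np.indices(z.shape)
    P=np.stack([(u-K[0,2])/K[0,0]*z,(v-K[1,2])/K[1,1]*z,z],-1)
    if 'mount' in im:
        M=im['mount'];P=P@M[:3,:3].T+M[:3,3]
        return P@np.array(st['tool_rot']).T+np.array(st['position'])
    return (P-im['t'])@im['R']
E
python3 - <<'E'
from h import *
s=env.observe()
for k,v in s.items(): print(k,np.round(v,4).tolist())
for n in ['side','top','wrist']:
    im=save(n,n+'0.png')
    np.savez('/tmp/%s0.npz'%n,**im)
    print(n,im['intrinsics'].tolist(), np.round(im.get('R',im.get('mount')),3).tolist(), im.get('t'))
E
```

```text
pics
time_s 0.0
q [-78.3958, 21.8406, 74.3865, 0.0004, 83.8572, -12.336]
qvel [-0.0048, -0.023, 0.0263, -0.0865, 0.0862, -0.0946]
joint_efforts [0.0, -44.8464, -23.128, -0.0002, 0.0047, -0.0]
position [0.2231, -0.5024, 0.2387]
tool_rot [[-0.914, -0.0003, 0.4058], [-0.4058, 0.0014, -0.914], [-0.0003, -1.0, -0.0014]]
ft_force [0.1312, 0.7083, 0.1406]
wrist_torque [0.058, 0.0566, -0.0053]
grip_width 0.0854
side [[390.84926587787004, 0.0, 317.15380287926996], [0.0, 390.84926587787004, 196.36402490901872], [0.0, 0.0, 1.0]] [[-0.996, -0.094, 0.01], [-0.053, 0.47, -0.881], [0.079, -0.878, -0.473]] [0.52245926 0.17284365 0.94672665]
top [[428.93583242560277, 0.0, 320.41736353659047], [0.0, 428.93583242560277, 198.53849638121704], [0.0, 0.0, 1.0]] [[0.026, -1.0, -0.0], [-0.987, -0.025, -0.159], [0.159, 0.004, -0.987]] [-0.082822    0.57239552  1.14735988]
wrist [[286.7422494175283, 0.0, 322.5217117414716], [0.0, 286.7422494175283, 205.4790773719938], [0.0, 0.0, 1.0]] [[0.002, 0.947, 0.321, -0.083], [-0.0, -0.321, 0.947, -0.134], [1.0, -0.002, -0.0, 0.001], [0.0, 0.0, 0.0, 1.0]] None
```

View pics/top0.png

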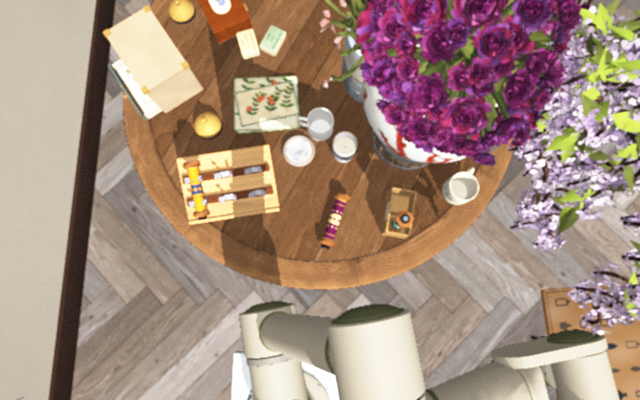

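View pics/side0.png

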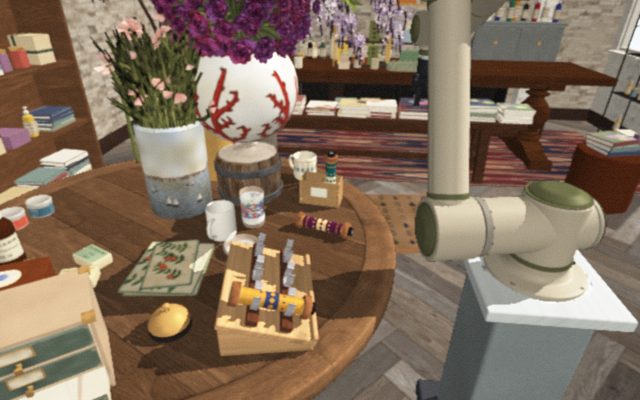

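View pics/wrist0.png

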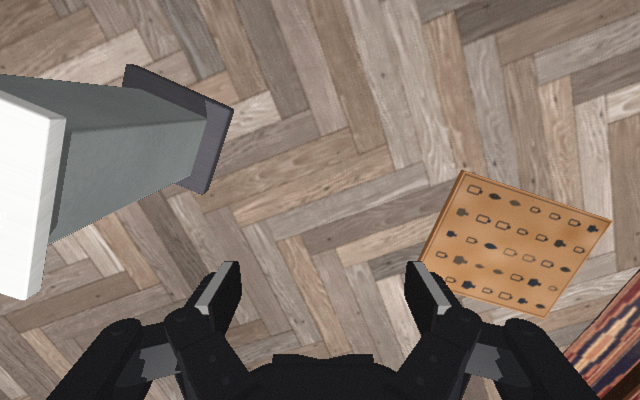

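The top view shows the stand at about (230,185), with the mustard tube at (195,190), the plum one at (335,220) and the carton with the teal one at (400,215). The mug is at (460,187), the candle at (345,147) and the dish at (298,150). Measuring next.

```bash
python3 - <<'E'
from h import *
for n,box in [('top',(170,130,480,270)),('side',(190,150,380,370))]:
    im=dict(np.load('/tmp/%s0.npz'%n)); W=world(im)
    px=im['pixels'];
    x0,y0,x1,y1=box
    c=cv2.resize(px[y0:y1,x0:x1,::-1],None,fx=2.5,fy=2.5,interpolation=cv2.INTER_CUBIC); cv2.imwrite('pics/%s0c.png'%n,c)
    hsv=cv2.cvtColor(px,cv2.COLOR_RGB2HSV)
    def rep(name,m):
        m=m.copy(); m[:y0]=0;m[y1:]=0;m[:,:x0]=0;m[:,x1:]=0
        m&=im['z_map']>0
        nl,l,s,ce=cv2.connectedComponentsWithStats(m.astype('uint8'))
        for i in range(1,nl):
            if s[i,4]>15:
                P=W[l==i]; print(n,name,s[i].tolist(),'med',np.median(P,0).round(4),'min',np.percentile(P,3,axis=0).round(4),'max',np.percentile(P,97,axis=0).round(4))
    h,s,v=[hsv[...,i].astype(int) for i in range(3)]
    rep('plum',(h>135)&(h<175)&(s>70)&(v>40)&(v<200))
    rep('mustard',(h>18)&(h<28)&(s>180)&(v>140))
    rep('teal',(h>75)&(h<105)&(s>80)&(v>30))
E
```

```text
top plum [398, 130, 82, 34, 1633] med [ 0.5889 -0.2671  0.5699] min [ 0.5669 -0.3408  0.4783] max [ 0.6266 -0.2094  0.6198]
top plum [335, 201, 10, 4, 21] med [ 0.5675 -0.1232  0.0345] min [ 0.5625 -0.1348  0.027 ] max [ 0.5709 -0.111   0.0382]
top plum [332, 204, 12, 11, 64] med [ 0.5501 -0.1177  0.0339] min [ 0.536  -0.1301  0.0242] max [ 0.5593 -0.1041  0.0389]
top plum [325, 223, 12, 12, 72] med [ 0.4907 -0.0981  0.0331] min [ 0.4804 -0.1111  0.0262] max [ 0.5049 -0.0858  0.0392]
top plum [324, 234, 10, 5, 25] med [ 0.4715 -0.0918  0.0337] min [ 0.4664 -0.1058  0.0264] max [ 0.4771 -0.0806  0.0378]
top mustard [188, 167, 12, 18, 96] med [0.6208 0.268  0.111 ] min [0.598  0.2592 0.1032] max [0.6363 0.2842 0.1174]
top mustard [193, 195, 6, 17, 48] med [0.5481 0.2645 0.0893] min [0.5271 0.2584 0.0808] max [0.5675 0.2726 0.0957]
top mustard [199, 194, 4, 11, 23] med [0.5607 0.2531 0.0903] min [0.5446 0.2494 0.0859] max [0.5715 0.2565 0.0944]
top mustard [201, 206, 5, 5, 18] med [0.5362 0.2465 0.081 ] min [0.5307 0.2424 0.0759] max [0.5406 0.2515 0.0856]
side plum [303, 216, 4, 10, 19] med [ 0.572  -0.1123  0.0264] min [ 0.5681 -0.1244  0.0153] max [ 0.5748 -0.1084  0.0337]
side plum [307, 217, 10, 11, 62] med [ 0.554  -0.1066  0.0265] min [ 0.5409 -0.1207  0.0115] max [ 0.5627 -0.1011  0.034 ]
side plum [326, 222, 11, 11, 73] med [ 0.4933 -0.0888  0.027 ] min [ 0.4836 -0.1019  0.0121] max [ 0.5071 -0.082   0.034 ]
side plum [337, 224, 5, 11, 27] med [ 0.4763 -0.0824  0.0262] min [ 0.4696 -0.0947  0.0118] max [ 0.4793 -0.0782  0.0333]
side teal [326, 168, 9, 8, 58] med [ 0.5124 -0.2675  0.1089] min [ 0.5008 -0.273   0.097 ] max [ 0.522  -0.2639  0.1195]
```

```bash
python3 - <<'E'
from h import *
im=dict(np.load('/tmp/top0.npz')); W=world(im)
for (u,v) in [(400,187),(412,187),(390,235),(412,237),(345,147),(298,150),(460,187),(230,185),(180,155),(272,150),(190,221),(277,211),(325,245),(345,197),(403,220),(480,130),(400,140),(330,280)]:
    print((u,v),W[v,u].round(3))
E
```

```text
(400, 187) [ 0.621 -0.297  0.005]
(412, 187) [ 0.622 -0.332  0.002]
(390, 235) [ 0.48  -0.265  0.022]
(412, 237) [ 0.477 -0.331  0.002]
(345, 147) [ 0.719 -0.133  0.065]
(298, 150) [0.722 0.001 0.009]
(460, 187) [ 0.625 -0.47   0.006]
(230, 185) [0.605 0.184 0.051]
(180, 155) [ 0.701  0.348 -0.   ]
(272, 150) [ 0.723  0.078 -0.   ]
(190, 221) [0.503 0.293 0.036]
(277, 211) [0.542 0.056 0.003]
(325, 245) [ 0.447 -0.084  0.032]
(345, 197) [ 0.582 -0.137  0.039]
(403, 220) [ 0.507 -0.275  0.164]
(480, 130) [ 0.612 -0.326  0.554]
(400, 140) [ 0.646 -0.229  0.378]
(330, 280) [ 0.351 -0.101  0.002]
```

View pics/top0c.png

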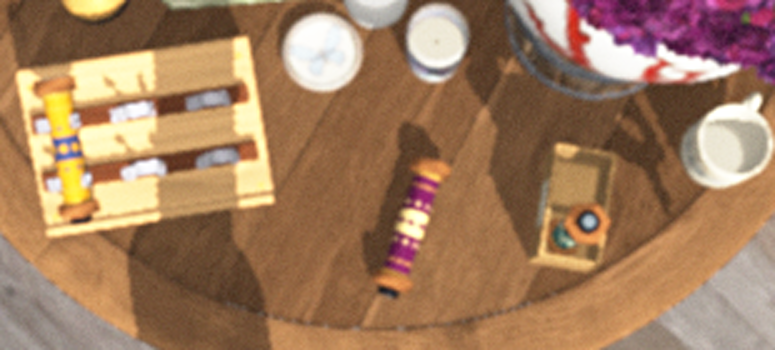

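View pics/side0c.png

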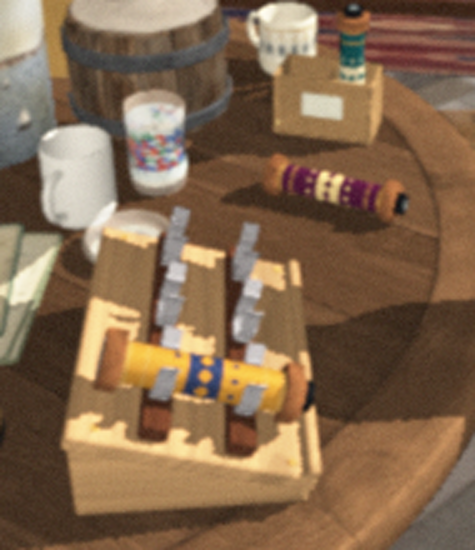

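```bash
python3 - <<'E'
from h import *
A=[]
for n in ['top','side']:
    im=dict(np.load('/tmp/%s0.npz'%n)); W=world(im); A.append(W[im['z_map']>0])
A=np.concatenate(A)
for z0 in np.arange(0.05,0.85,0.1):
    m=(A[:,2]>z0)&(A[:,2]<z0+0.1)&(A[:,0]>0.3)&(A[:,0]<0.8)&(A[:,1]>-0.55)&(A[:,1]<0.05)
    P=A[m]
    print(round(z0,2),len(P), P.min(0).round(3) if len(P) else '', P.max(0).round(3) if len(P) else '')
    for y0 in np.arange(-0.5,0,0.1):
        q=P[(P[:,1]>y0)&(P[:,1]<y0+.1)]
        if len(q)>5: print('   y',round(y0,2),'xmin',np.percentile(q[:,0],1).round(3),len(q))
# stand plane from top
im=dict(np.load('/tmp/top0.npz')); W=world(im)
P=W[150:225,175:282].reshape(-1,3); P=P[(P[:,2]>0.02)&(P[:,2]<0.13)]
# ransac board plane
rng=np.random.default_rng(0);best=0
for _ in range(2000):
    a,b,c=P[rng.choice(len(P),3,False)]; n=np.cross(b-a,c-a); l=np.linalg.norm(n)
    if l<1e-5: continue
    n/=l; n*=np.sign(n[2])
    if abs(np.degrees(np.arccos(n[2]))-18)>4: continue
    d=(P-a)@n; k=(abs(d)<0.003).sum()
    if k>best: best=k;bn=n;ba=a
Q=P[abs((P-ba)@bn)<0.003]; c=Q.mean(0); n=np.linalg.svd(Q-c)[2][2]; n*=np.sign(n[2])
print('board n',n.round(4),'tilt',np.degrees(np.arccos(n[2])).round(2),'yaw of downhill',np.degrees(np.arctan2(-n[1],-n[0])).round(2),'c',c.round(4),len(Q), 'max/min',Q.min(0).round(3),Q.max(0).round(3))
E
```

```text
0.05 6135 [ 0.3   -0.549  0.05 ] [0.8   0.043 0.15 ]
   y -0.5 xmin 0.573 786
   y -0.4 xmin 0.475 628
   y -0.3 xmin 0.478 2789
   y -0.2 xmin 0.687 982
   y -0.1 xmin 0.707 800
0.15 1140 [ 0.3   -0.359  0.15 ] [0.8   0.034 0.25 ]
   y -0.4 xmin 0.512 68
   y -0.3 xmin 0.493 937
   y -0.2 xmin 0.713 134
0.25 3325 [ 0.614 -0.377  0.25 ] [ 0.8   -0.067  0.35 ]
   y -0.4 xmin 0.614 145
   y -0.3 xmin 0.616 1105
   y -0.2 xmin 0.667 1968
   y -0.1 xmin 0.77 107
0.35 5007 [ 0.3   -0.501  0.35 ] [ 0.8   -0.075  0.45 ]
   y -0.5 xmin 0.426 372
   y -0.4 xmin 0.615 213
   y -0.3 xmin 0.618 1811
   y -0.2 xmin 0.669 2573
   y -0.1 xmin 0.3 35
0.45 11167 [ 0.3   -0.547  0.45 ] [ 0.8   -0.071  0.55 ]
   y -0.5 xmin 0.308 3990
   y -0.4 xmin 0.557 890
   y -0.3 xmin 0.583 2225
   y -0.2 xmin 0.306 3351
   y -0.1 xmin 0.3 237
0.55 20922 [ 0.3  -0.55  0.55] [ 0.8   -0.082  0.65 ]
   y -0.5 xmin 0.333 6065
   y -0.4 xmin 0.551 4449
   y -0.3 xmin 0.57 5183
   y -0.2 xmin 0.308 4742
   y -0.1 xmin 0.3 113
0.65 27402 [ 0.3   -0.501  0.65 ] [ 0.78  -0.086  0.75 ]
   y -0.5 xmin 0.353 12564
   y -0.4 xmin 0.557 5757
   y -0.3 xmin 0.601 6231
   y -0.2 xmin 0.3 2708
   y -0.1 xmin 0.3 140
0.75 246 [ 0.509 -0.442  0.75 ] [ 0.651 -0.403  0.777]
   y -0.5 xmin 0.51 246
board n [-0.3051 -0.0523  0.9509] tilt 18.04 yaw of downhill 9.73 c [0.6138 0.1791 0.0574] 3006 max/min [0.507 0.048 0.027] [0.701 0.327 0.087]
```

```bash
python3 - <<'E'
from h import *
im=dict(np.load('/tmp/top0.npz')); W=world(im)
for (u,v) in [(540,100),(545,160),(550,200),(520,205),(545,235),(590,260),(610,290),(590,325),(600,370),(560,355),(470,365),(380,370),(270,330),(300,385)]:
    print((u,v),W[v,u].round(3))
s=env.observe(); R=np.array(s['tool_rot'])
print(np.degrees(np.arctan2(R[1,2],R[0,2])))
E
```

```text
(540, 100) [ 0.633 -0.386  0.631]
(545, 160) [ 0.549 -0.398  0.612]
(550, 200) [ 0.514 -0.479  0.469]
(520, 205) [ 0.501 -0.416  0.488]
(545, 235) [ 0.451 -0.465  0.472]
(590, 260) [ 0.45  -1.299 -0.75 ]
(610, 290) [ 0.364 -0.492  0.592]
(590, 325) [ 0.166 -1.264 -0.726]
(600, 370) [ 0.241 -0.506  0.531]
(560, 355) [ 0.262 -0.442  0.538]
(470, 365) [-0.023 -0.744 -0.762]
(380, 370) [ 0.266 -0.147  0.686]
(270, 330) [0.252 0.03  0.288]
(300, 385) [ 0.113 -0.032  0.166]
-66.06248049898322
```

```bash
cat >> h.py <<'E'
from scipy.spatial.transform import Rotation as Ro
def Rdown(yaw,tilt=0.):
    """tool x at world yaw (deg), y down; then turned about tool z by tilt deg"""
    c,s=np.cos(np.radians(yaw)),np.sin(np.radians(yaw))
    x=np.array([c,s,0]);y=np.array([0,0,-1.]);
    return np.stack([x,y,np.cross(x,y)],1)@Ro.from_euler('z',tilt,degrees=True).as_matrix()
def plan(goals,qs=0.5,qr=0.005,start=None):
    """goals: list of (pos,R,nrows); prints calls of 5 rows"""
    s=env.observe()
    p,R=(np.array(s['position']),np.array(s['tool_rot'])) if start is None else start
    rows=[]
    for g,G,n in goals:
        g=np.array(g,float)
        for i in range(n):
            k=n-i
            d=R.T@(g-p)/k; w=Ro.from_matrix(R.T@G).as_rotvec()/k
            d=np.round(d*1000/qs)*qs; w=np.round(w/qr)*qr
            rows.append([*d,*w]); p=p+R@d/1000; R=R@Ro.from_rotvec(w).as_matrix()
    while len(rows)%5: rows.append([0]*6)
    for i in range(0,len(rows),5):
        f=[float(round(x,3))+0.0 for r in rows[i:i+5] for x in r]
        mx=max(np.linalg.norm(r[:3]) for r in rows[i:i+5]);mw=max(np.linalg.norm(r[3:]) for r in rows[i:i+5])
        print('['+','.join('%g'%x for x in f)+']','|',round(mx,1),round(mw,3))
    print('end',p.round(4),R.round(3).tolist())
    return p,R
E
python3 - <<'E'
from h import *
plan([((0.41,-0.21,0.26),Rdown(0),20)],1,0.01)
E
```

```text
[-14,-1,-10,0,-0.14,0,-16,-1,-7,0,-0.14,0,-17,-1,-5,0,-0.14,0,-17,-1,-3,0,-0.14,0,-17,-1,0,0,-0.14,0] | 17.7 0.14
[-17,-1,2,0,-0.13,0,-17,-1,4,0,-0.14,0,-16,-1,7,0,-0.13,0,-15,-1,9,0,-0.14,0,-14,-1,10,0,-0.13,0] | 17.5 0.14
[-12,-1,12,0,-0.14,0,-11,-1,14,0,-0.13,0,-9,-1,15,0,-0.14,0,-6,-1,16,0,-0.13,0,-4,-1,17,0,-0.14,0] | 17.8 0.14
[-2,-1,17,0,-0.13,0,0,-1,17,0,-0.14,0,3,-1,17,0,-0.13,0,5,-1,17,0,-0.14,0,8,-2,16,0,-0.13,0] | 18.0 0.14
end [ 0.4102 -0.2101  0.2601] [[1.0, -0.0, 0.004], [-0.004, 0.001, 1.0], [-0.0, -1.0, 0.001]]
```

Call:
{"method": "move_arm", "body": {
  "targets": [-14,-1,-10,0,-0.14,0,-16,-1,-7,0,-0.14,0,-17,-1,-5,0,-0.14,0,-17,-1,-3,0,-0.14,0,-17,-1,0,0,-0.14,0]
}}

```text
time_s: 0.78
position: [0.2705, -0.4293, 0.2442]
tool_rot: [[-0.434, -0.0, 0.901], [-0.901, 0.0, -0.434], [-0.0, -1.0, -0.0]]
ft_force: [-0.1, -0.6, 0.6]
grip_width: 0.0852
```

Call:
{"method": "move_arm", "body": {
  "targets": [-17,-1,2,0,-0.13,0,-17,-1,4,0,-0.14,0,-16,-1,7,0,-0.13,0,-15,-1,9,0,-0.14,0,-14,-1,10,0,-0.13,0]
}}

```text
time_s: 1.4
position: [0.3172, -0.3563, 0.2492]
tool_rot: [[0.22, -0.0, 0.976], [-0.976, 0.0, 0.22], [-0.001, -1.0, -0.0]]
ft_force: [-0.3, 0.5, 0.0]
grip_width: 0.0857
```

Call:
{"method": "move_arm", "body": {
  "targets": [-12,-1,12,0,-0.14,0,-11,-1,14,0,-0.13,0,-9,-1,15,0,-0.14,0,-6,-1,16,0,-0.13,0,-4,-1,17,0,-0.14,0]
}}

```text
time_s: 2.02
position: [0.3637, -0.283, 0.2542]
tool_rot: [[0.784, -0.0, 0.62], [-0.62, 0.0, 0.784], [-0.0, -1.0, 0.0]]
ft_force: [-0.0, -0.3, 0.7]
grip_width: 0.0855
```

Call:
{"method": "move_arm", "body": {
  "targets": [-2,-1,17,0,-0.13,0,0,-1,17,0,-0.14,0,3,-1,17,0,-0.13,0,5,-1,17,0,-0.14,0,8,-2,16,0,-0.13,0]
}}

```text
time_s: 2.65
position: [0.4104, -0.2097, 0.2601]
tool_rot: [[1.0, -0.0, -0.001], [0.001, 0.0, 1.0], [-0.0, -1.0, 0.0]]
ft_force: [0.8, -0.3, -0.0]
grip_width: 0.0857
```

```bash
python3 - <<'E'
from h import *
s=env.observe();im=save('wrist','w1.png');np.savez('/tmp/w1.npz',**im,position=s['position'],tool_rot=s['tool_rot'])
print(s['time_s'],s['position'],np.round(s['q'],1),np.round(s['tool_rot'],3).tolist(),s['ft_force'])
E
```

```text
2.65 [ 0.41038243 -0.2096552   0.26014687] [ -41.8   11.9   85.3    0.    82.9 -131.9] [[1.0, -0.0, -0.001], [0.001, 0.0, 1.0], [-0.0, -1.0, 0.0]] [ 0.77527403 -0.28646678 -0.041625  ]
```

View pics/w1.png

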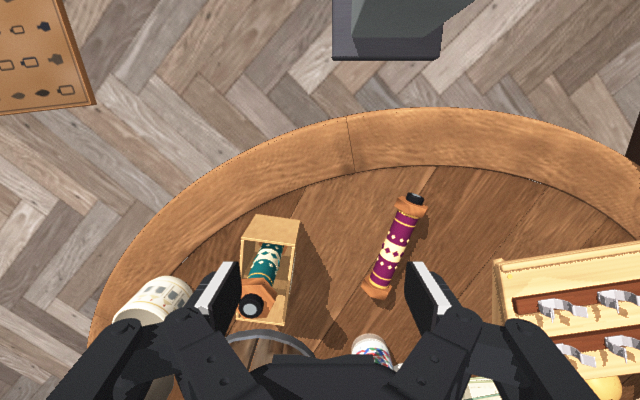

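The wrist view shows the plum tube centred near (393,247) with its eyepiece at (415,198), pointing towards the robot. The teal one stands in the carton with its eyepiece at (250,307). Next: exact positions of both, and the collar flats.

```bash
python3 - <<'E'
from h import *
im=dict(np.load('/tmp/w1.npz')); W=world(im,im); px=im['pixels']
hsv=cv2.cvtColor(px,cv2.COLOR_RGB2HSV);h,s,v=[hsv[...,i].astype(int) for i in range(3)]
x=W
# plum: everything above table in box
m=(W[...,2]>0.006)&(W[...,0]>0.40)&(W[...,0]<0.62)&(W[...,1]>-0.17)&(W[...,1]<-0.04)&(W[...,2]<0.06)
vv,uu=np.indices(m.shape); m&=(uu>350)&(uu<440)&(vv>185)&(vv<305)
P=W[m]; print('plum pts',len(P),P.min(0).round(4),P.max(0).round(4))
top=P[P[:,2]>0.028]
c=P[:,:2].mean(0); d=np.linalg.svd(top[:,:2]-top[:,:2].mean(0))[2][0]; d*=np.sign(-d[0])
print('dir',d,np.degrees(np.arctan2(d[1],d[0])))
t=(P[:,:2]-c)@d; n=np.array([-d[1],d[0]]); q=(P[:,:2]-c)@n
print('t',np.percentile(t,[0.2,1,99,99.8]).round(4))
for a in np.arange(-0.08,0.09,0.01):
    k=(t>a)&(t<a+.01)
    if k.sum()>3: print(round(a,3),k.sum(),'q',q[k].min().round(4),q[k].max().round(4),'zmax',P[k,2].max().round(4), 'qtop',np.median(q[k][P[k,2]>P[k,2].max()-0.002]).round(4))
print('c',c,'n',n)
# teal eyepiece
m=(W[...,2]>0.1585)&(W[...,2]<0.175)&(uu>225)&(uu<280)&(vv>280)&(vv<325)
P=W[m]; print('eyep',len(P),P.min(0).round(4),P.max(0).round(4),np.median(P,0))
m=(W[...,2]>0.149)&(W[...,2]<0.158)&(uu>225)&(uu<280)&(vv>260)&(vv<330)
P=W[m]; print('collar',len(P),P.min(0).round(4),P.max(0).round(4)); 
c=cv2.resize(px[240:330,220:440,::-1],None,fx=3.6,fy=3.6,interpolation=cv2.INTER_CUBIC); cv2.imwrite('pics/w1c.png',c)
E
```

```text
plum pts 2606 [ 0.4375 -0.1527  0.0064] [ 0.5958 -0.0661  0.0412]
dir [-0.95402239  0.29973535] 162.55829167042944
t [-0.0825 -0.0813  0.0764  0.0769]
-0.08 182 q -0.0266 0.0183 zmax 0.0408 qtop -0.0039
-0.07 231 q -0.0261 0.0177 zmax 0.0404 qtop -0.0026
-0.06 123 q -0.0171 0.0108 zmax 0.0355 qtop -0.0037
-0.05 131 q -0.0184 0.0108 zmax 0.0364 qtop -0.0058
-0.04 128 q -0.0203 0.0113 zmax 0.0357 qtop -0.0046
-0.03 136 q -0.0169 0.0107 zmax 0.0366 qtop -0.0034
-0.02 140 q -0.0168 0.0112 zmax 0.0362 qtop -0.0042
-0.01 153 q -0.0191 0.0114 zmax 0.0367 qtop -0.0036
-0.0 151 q -0.0188 0.0107 zmax 0.0354 qtop -0.0036
0.01 147 q -0.0184 0.0113 zmax 0.0356 qtop -0.0041
0.02 152 q -0.0168 0.0108 zmax 0.0354 qtop -0.0039
0.03 157 q -0.018 0.0106 zmax 0.0352 qtop -0.0042
0.04 152 q -0.0171 0.0105 zmax 0.0358 qtop -0.0035
0.05 199 q -0.0264 0.0182 zmax 0.0412 qtop -0.0031
0.06 262 q -0.0277 0.0184 zmax 0.0409 qtop -0.0055
0.07 118 q -0.015 0.0076 zmax 0.0323 qtop -0.0049
c [ 0.51198357 -0.11120383] n [-0.29973535 -0.95402239]
eyep 442 [ 0.4997 -0.2934  0.1585] [ 0.5246 -0.2698  0.1653] [ 0.50998818 -0.28084856  0.16332674]
collar 625 [ 0.4906 -0.2985  0.149 ] [ 0.5324 -0.2587  0.158 ]
```

View pics/w1c.png

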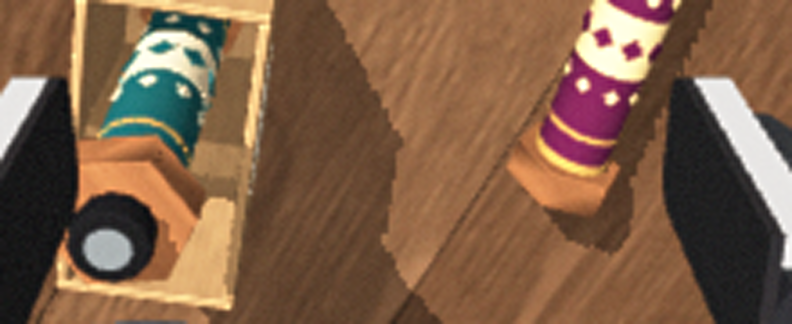

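```bash
python3 - <<'E'
from h import *
plan([((0.5156,-0.1081,0.09),Rdown(-17.4),8),((0.5156,-0.1081,0.012),Rdown(-17.4),7)],0.5,0.005)
E
```

```text
[13,21.5,12.5,0,0.04,0,12.5,21.5,13,0,0.04,0,12,21.5,13.5,0,0.04,0,11.5,21,14,0,0.04,0,11,21.5,14.5,0,0.04,0] | 28.2 0.04
[10.5,21,14.5,0,0.035,0,10,21.5,15,0,0.04,0,9.5,21,15.5,0,0.035,0,0,11,0,0,0,0,0,11,0,0,0,0] | 28.1 0.04
[0,11,0,0,0,0,0,11.5,0,0,0,0,0,11,0,0,0,0,0,11.5,0,0,0,0,0,11,0,0,0,0] | 11.5 0.0
end [ 0.5156 -0.1082  0.0121] [[0.954, 0.0, 0.299], [-0.299, 0.001, 0.954], [0.0, -1.0, 0.001]]
```

Call:
{"method": "move_arm", "body": {
  "targets": [13,21.5,12.5,0,0.04,0,12.5,21.5,13,0,0.04,0,12,21.5,13.5,0,0.04,0,11.5,21,14,0,0.04,0,11,21.5,14.5,0,0.04,0]
}}

```text
time_s: 3.32
position: [0.476, -0.1478, 0.1525]
tool_rot: [[0.979, -0.0, 0.206], [-0.206, 0.0, 0.979], [-0.0, -1.0, -0.0]]
ft_force: [-0.6, -0.5, 0.1]
grip_width: 0.0853
```

Call:
{"method": "move_arm", "body": {
  "targets": [10.5,21,14.5,0,0.035,0,10,21.5,15,0,0.04,0,9.5,21,15.5,0,0.035,0,0,11,0,0,0,0,0,11,0,0,0,0]
}}

```text
time_s: 3.95
position: [0.5154, -0.1119, 0.0675]
tool_rot: [[0.951, 0.0, 0.309], [-0.309, -0.0, 0.951], [0.0, -1.0, -0.0]]
ft_force: [-0.3, -0.5, -0.0]
grip_width: 0.0856
```

```bash
python3 - <<'E'
from h import *
s=env.observe();im=save('wrist','w2.png');np.savez('/tmp/w2.npz',**im,position=s['position'],tool_rot=s['tool_rot'])
W=world(im,s);
# plum pts: in tool coords
T=(W-np.array(s['position']))@np.array(s['tool_rot'])
print(s['position'],s['ft_force'])
m=(W[...,2]>0.024)&(W[...,2]<0.045)&(abs(T[...,2])<0.03)&(abs(T[...,0])<0.1)
P=T[m]; 
for a in np.arange(-0.09,0.09,0.015):
    k=(P[:,0]>a)&(P[:,0]<a+.015)
    if k.sum()>5:
        print(round(a,3),k.sum(),P[k,2].min().round(4),P[k,2].max().round(4))
print(np.percentile(P[:,0],[0.5,99.5]))
E
```

```text
[ 0.51538061 -0.11189272  0.06747599] [-0.29584003 -0.499399   -0.01282251]
-0.09 360 -0.007 0.0143
-0.075 1621 -0.017 0.0249
-0.06 1206 -0.0165 0.024
-0.045 1057 -0.0101 0.0184
-0.03 989 -0.0098 0.0185
-0.015 924 -0.01 0.019
0.0 852 -0.0108 0.0199
0.015 771 -0.0098 0.0189
0.03 721 -0.0093 0.0193
0.045 676 -0.0094 0.0193
0.06 1209 -0.0157 0.0258
0.075 230 -0.0152 0.0253
[-0.07940893  0.07820581]
```

View pics/w2.png

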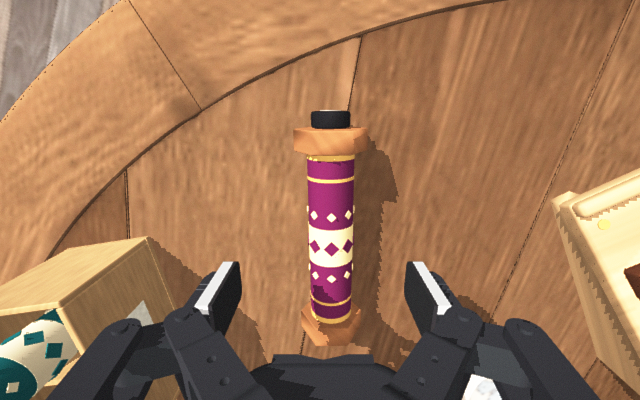

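The plum tube lies centred between the open fingers (column ~330, from (331,118) to (331,330)), so I'll go down on it.

Call:
{"method": "move_arm", "body": {
  "targets": [0,11,0,0,0,0,0,11.5,0,0,0,0,0,11,0,0,0,0,0,11.5,0,0,0,0,0,11,0,0,0,0]
}}

```text
time_s: 4.62
position: [0.5156, -0.1114, 0.011]
tool_rot: [[0.951, -0.0, 0.309], [-0.309, 0.0, 0.951], [-0.0, -1.0, -0.0]]
ft_force: [-0.2, 0.5, -0.6]
grip_width: 0.0853
```

Call:
{"method": "move_arm", "body": {
  "targets": [0,0,0,0,0,0,0,0,0,0,0,0,0,0,0,0,0,0,0,0,0,0,0,0,0,0,0,0,0,0],
  "hand": -1,
  "squeeze": 60
}}

```text
time_s: 5.25
position: [0.516, -0.1114, 0.0125]
tool_rot: [[0.951, 0.001, 0.309], [-0.309, -0.0, 0.951], [0.001, -1.0, -0.0]]
ft_force: [0.3, 1.0, 6.7]
grip_width: 0.0283
```

```bash
python3 - <<'E'
from h import *
plan([((0.516,-0.1114,0.10),Rdown(-18),4),((0.51,0.09,0.24),Rdown(9.5),11)],0.5,0.005)
E
```

```text
[0,-22,0,0,0,0,0,-22,0,0,0,0,0,-21.5,0,0,0,0,0,-22,0,0,0,0,-6,-12.5,17,0,-0.045,0] | 22.0 0.045
[-5.5,-13,17.5,0,-0.045,0,-4.5,-12.5,18,0,-0.045,0,-4,-13,18,0,-0.045,0,-3,-12.5,18,0,-0.045,0,-2,-13,18,0,-0.04,0] | 22.6 0.045
[-1.5,-12.5,18.5,0,-0.045,0,-0.5,-13,18.5,0,-0.04,0,0,-12.5,18,0,-0.045,0,1,-13,18.5,0,-0.04,0,2,-12.5,18,0,-0.045,0] | 22.6 0.045
end [0.5101 0.09   0.2399] [[0.986, 0.001, -0.166], [0.166, -0.0, 0.986], [0.001, -1.0, -0.001]]
```

Call:
{"method": "move_arm", "body": {
  "targets": [0,-22,0,0,0,0,0,-22,0,0,0,0,0,-21.5,0,0,0,0,0,-22,0,0,0,0,-6,-12.5,17,0,-0.045,0]
}}

```text
time_s: 5.88
position: [0.5154, -0.0935, 0.1127]
tool_rot: [[0.964, 0.001, 0.265], [-0.265, -0.001, 0.964], [0.001, -1.0, -0.0]]
ft_force: [-0.3, 1.2, -2.1]
grip_width: 0.0282
```

Call:
{"method": "move_arm", "body": {
  "targets": [-5.5,-13,17.5,0,-0.045,0,-4.5,-12.5,18,0,-0.045,0,-4,-13,18,0,-0.045,0,-3,-12.5,18,0,-0.045,0,-2,-13,18,0,-0.04,0]
}}

```text
time_s: 6.5
position: [0.5123, -0.0004, 0.1766]
tool_rot: [[0.999, -0.0, 0.046], [-0.046, 0.0, 0.999], [-0.0, -1.0, 0.0]]
ft_force: [0.3, 0.1, -2.3]
grip_width: 0.0284
```

Call:
{"method": "move_arm", "body": {
  "targets": [-1.5,-12.5,18.5,0,-0.045,0,-0.5,-13,18.5,0,-0.04,0,0,-12.5,18,0,-0.045,0,1,-13,18.5,0,-0.04,0,2,-12.5,18,0,-0.045,0]
}}

```text
time_s: 7.12
position: [0.51, 0.0912, 0.2402]
tool_rot: [[0.986, 0.0, -0.168], [0.168, -0.0, 0.986], [0.0, -1.0, -0.0]]
ft_force: [0.4, 0.4, -1.1]
grip_width: 0.0283
```

```bash
python3 - <<'E'
from h import *
s=env.observe();im=save('wrist','w3.png');np.savez('/tmp/w3.npz',**im,position=s['position'],tool_rot=s['tool_rot'])
im2=save('top','t3.png');np.savez('/tmp/t3.npz',**im2)
print(s['time_s'],s['position'],np.round(s['q'],1),np.round(s['tool_rot'],3).tolist(),s['ft_force'],s['grip_width'])
E
```

```text
7.125 [0.51001883 0.09118991 0.24019378] [  -3.    18.6   79.2   -0.    82.2 -102.7] [[0.986, 0.0, -0.168], [0.168, -0.0, 0.986], [0.0, -1.0, -0.0]] [ 0.38571048  0.40741956 -1.06510517] 0.028323368060574096
```

View pics/w3.png

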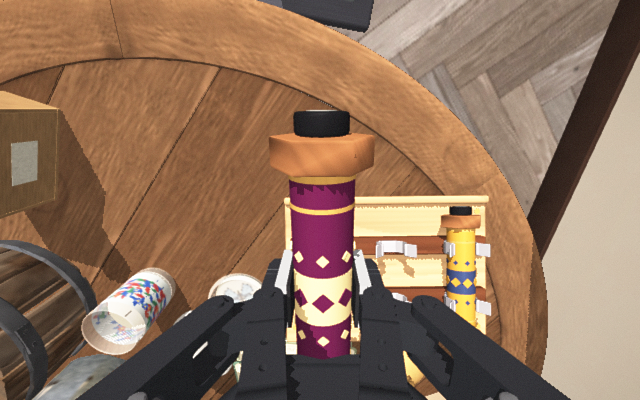

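```bash
python3 - <<'E'
from h import *
im=dict(np.load('/tmp/w3.npz')); W=world(im,im); px=im['pixels']
def board(W,sel,tag):
    P=W[sel].reshape(-1,3); P=P[(P[:,2]>0.015)&(P[:,2]<0.14)&(P[:,0]>0.48)&(P[:,0]<0.72)&(P[:,1]>0.04)&(P[:,1]<0.34)]
    rng=np.random.default_rng(0);best=0
    for _ in range(1500):
        a,b,c=P[rng.choice(len(P),3,False)]; n=np.cross(b-a,c-a); l=np.linalg.norm(n)
        if l<1e-5: continue
        n/=l; n*=np.sign(n[2])
        if abs(np.degrees(np.arccos(n[2]))-18)>4: continue
        k=(abs((P-a)@n)<0.002).sum()
        if k>best: best=k;bn=n;ba=a
    Q=P[abs((P-ba)@bn)<0.002]; c=Q.mean(0); n=np.linalg.svd(Q-c)[2][2]; n*=np.sign(n[2])
    print(tag,'n',n.round(4),'tilt',np.degrees(np.arccos(n[2])).round(2),'yaw',np.degrees(np.arctan2(-n[1],-n[0])).round(2),'c',c.round(4),len(Q))
    return n,c,P
vv,uu=np.indices(W.shape[:2])
n,c,P=board(W,(uu>365)&(uu<500)&(vv>190)&(vv<340),'wrist')
z0=n; x0=np.array([0,0,1])-n*n[2]; x0/=np.linalg.norm(x0); y0=np.cross(z0,x0)
B=np.stack([x0,y0,z0],1); print('B',B.round(4).tolist())
T=(P-c)@B
q=T[T[:,2]>0.022]
# mustard tube: yellow mask
hsv=cv2.cvtColor(px,cv2.COLOR_RGB2HSV);h,s,v=[hsv[...,i].astype(int) for i in range(3)]
m=(uu>435)&(uu<490)&(vv>205)&(vv<340)
L=(W-c)@B
mm=m&(L[...,2]>0.040)&(L[...,2]<0.06)
Q=L[mm]; 
for a in np.arange(-0.1,0.12,0.01):
    k=(Q[:,0]>a)&(Q[:,0]<a+.01)
    if k.sum()>8: print('must',round(a,3),k.sum(),Q[k,1].min().round(4),Q[k,1].max().round(4),Q[k,2].max().round(4), Q[k,1][Q[k,2]>Q[k,2].max()-.0015].mean().round(4))
# clips: low saturation bright, high above the board
cl=(L[...,2]>0.025)&(L[...,2]<0.06)&(s<60)&(uu>365)&(uu<500)&(vv>190)&(vv<345)
nl,l,st,ce=cv2.connectedComponentsWithStats(cl.astype('uint8'))
for i in range(1,nl):
    if st[i,4]>12:
        Q=L[l==i]; print('clip',st[i].tolist(),Q.min(0).round(4),Q.max(0).round(4))
# board edges
bd=(abs(L[...,2])<0.003)&(uu>280)&(uu<500)&(vv>190)
Q=L[bd]; print('board ext',np.percentile(Q,[0.3,99.7],axis=0).round(4).tolist())
np.savez('/tmp/board.npz',B=B,c=c)
E
```

```text
wrist n [-0.3033 -0.0539  0.9514] tilt 17.94 yaw 10.08 c [0.5712 0.2243 0.045 ] 5408
B [[0.9367, -0.1751, -0.3033], [0.1666, 0.9846, -0.0539], [0.308, 0.0, 0.9514]]
must -0.05 120 0.0274 0.0455 0.0445 0.0359
must -0.04 313 0.0161 0.0536 0.0541 0.0385
must -0.03 219 0.0171 0.049 0.0535 0.036
must -0.02 206 0.0238 0.05 0.0485 0.0369
must -0.01 349 0.0147 0.0585 0.0551 0.0364
must -0.0 284 0.0147 0.0592 0.0545 0.0362
must 0.01 198 0.0243 0.049 0.0482 0.0368
must 0.02 206 0.0241 0.0498 0.0488 0.0366
must 0.03 214 0.0237 0.0507 0.0489 0.0375
must 0.04 199 0.0246 0.0499 0.0479 0.0369
must 0.05 295 0.0154 0.0583 0.0542 0.0368
must 0.06 302 0.0177 0.0585 0.0541 0.0577
must 0.07 106 0.0291 0.0499 0.0485 0.0369
must 0.08 18 0.0409 0.0497 0.0467 0.0433
clip [450, 206, 21, 9, 161] [-0.0499  0.0248  0.032 ] [-0.0409  0.0436  0.0445]
clip [444, 241, 11, 16, 138] [-0.0088  0.0147  0.026 ] [0.0046 0.0247 0.055 ]
clip [376, 242, 8, 16, 107] [-0.0087 -0.0646  0.0288] [ 0.0047 -0.0547  0.0548]
clip [402, 242, 15, 16, 177] [-0.0086 -0.0315  0.0251] [ 0.0051 -0.0206  0.0551]
clip [476, 242, 14, 15, 176] [-0.0088  0.0482  0.0375] [0.0049 0.0592 0.0551]
clip [403, 295, 9, 8, 26] [ 0.0551 -0.0305  0.025 ] [ 0.0613 -0.025   0.0482]
clip [444, 295, 14, 17, 117] [0.0549 0.0154 0.026 ] [0.0671 0.0275 0.0542]
clip [475, 298, 16, 18, 193] [0.0547 0.0475 0.0372] [0.0691 0.0599 0.0545]
board ext [[-0.0525, -0.1703, -0.0023], [0.1207, 0.0843, 0.0022]]
```

```bash
python3 - <<'E'
from h import *
im=dict(np.load('/tmp/w3.npz'))
cv2.imwrite('pics/w3c.png',cv2.resize(im['pixels'][185:345,360:510,::-1],None,fx=3.7,fy=3.7,interpolation=cv2.INTER_CUBIC))
E
```

```text
(no output)
```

View pics/w3c.png

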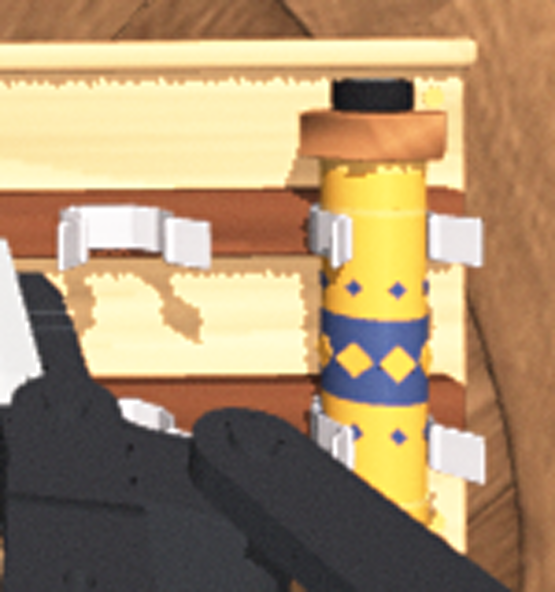

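```bash
cat >> h.py <<'E'
def toolpts(im):
    K=im['intrinsics'];z=im['z_map'];v,u=np.indices(z.shape)
    P=np.stack([(u-K[0,2])/K[0,0]*z,(v-K[1,2])/K[1,1]*z,z],-1);M=im['mount']
    return P@M[:3,:3].T+M[:3,3]
def held(im):
    T=toolpts(im);z=im['z_map'];vv,uu=np.indices(z.shape)
    P=T[(z>0)&(abs(T[...,2])<0.03)&(T[...,1]>-0.04)&(T[...,1]<0.03)&(T[...,0]<0.0)&(T[...,0]>-0.12)&(uu>255)&(uu<390)&(vv<290)]
    for a in np.arange(-0.1,0.0,0.01):
        k=(P[:,0]>a)&(P[:,0]<a+.01)
        if k.sum()>8: print('held x',round(a,3),k.sum(),'z',P[k,2].min().round(4),P[k,2].max().round(4),'top y',np.percentile(P[k,1],2).round(4))
    print('eyepiece end x',np.percentile(P[:,0],0.3).round(4))
E
python3 - <<'E'
from h import *
held(dict(np.load('/tmp/w3.npz')))
E
```

```text
held x -0.09 188 z -0.0133 0.0093 top y -0.0189
held x -0.08 1931 z -0.0244 0.0213 top y -0.0272
held x -0.07 2716 z -0.0249 0.0213 top y -0.0282
held x -0.06 1557 z -0.0247 0.0213 top y -0.0278
held x -0.05 1474 z -0.0167 0.013 top y -0.0228
held x -0.04 1339 z -0.0164 0.0131 top y -0.0227
held x -0.03 1256 z -0.017 0.0141 top y -0.0227
held x -0.02 2037 z -0.0282 0.0254 top y -0.0332
held x -0.01 1957 z -0.0292 0.0267 top y -0.0291
eyepiece end x -0.0808
```

```bash
cat >> h.py <<'E'
def slot(ly,dx=0.001,dz=0.001,ty=0.0077):
    b=np.load('/tmp/board.npz');B=b['B'];c=b['c']
    G=np.stack([B[:,0],-B[:,2],B[:,1]],1)
    f=lambda up,ex=0,ez=0: c+B@np.array([0.030+dx+ex,ly+dz+ez,0.0335-ty+up])
    return f,G
E
python3 - <<'E'
from h import *
f,G=slot(-0.0426)
print(f(0),G.round(3))
plan([(f(0.06),G,10)],0.5,0.005)
E
```

```text
[0.59969411 0.1871636  0.07908875] [[ 0.937  0.303 -0.175]
 [ 0.167  0.054  0.985]
 [ 0.308 -0.951  0.   ]]
[8.5,10.5,8,0,0,-0.03,8,10.5,8,0,0,-0.03,8,11,8,0,0,-0.03,7.5,11,8,0,0,-0.03,7.5,11.5,8,0,0,-0.03] | 15.9 0.03
[7,11.5,8,0,0,-0.03,6.5,12,7.5,0,0,-0.035,6,12,8,0,0,-0.03,5.5,12.5,7.5,0,-0.005,-0.035,5.5,12.5,8,0,0,-0.03] | 15.8 0.035
end [0.5815 0.184  0.1363] [[0.937, 0.303, -0.174], [0.166, 0.052, 0.985], [0.307, -0.952, -0.002]]
```

Call:
{"method": "move_arm", "body": {
  "targets": [8.5,10.5,8,0,0,-0.03,8,10.5,8,0,0,-0.03,8,11,8,0,0,-0.03,7.5,11,8,0,0,-0.03,7.5,11.5,8,0,0,-0.03]
}}

```text
time_s: 7.85
position: [0.5457, 0.1364, 0.1865]
tool_rot: [[0.975, 0.147, -0.165], [0.163, 0.025, 0.986], [0.149, -0.989, -0.0]]
ft_force: [-0.5, -0.4, -1.6]
grip_width: 0.0281
```

Call:
{"method": "move_arm", "body": {
  "targets": [7,11.5,8,0,0,-0.03,6.5,12,7.5,0,0,-0.035,6,12,8,0,0,-0.03,5.5,12.5,7.5,0,-0.005,-0.035,5.5,12.5,8,0,0,-0.03]
}}

```text
time_s: 8.48
position: [0.5813, 0.182, 0.1337]
tool_rot: [[0.939, 0.301, -0.17], [0.162, 0.05, 0.985], [0.305, -0.952, -0.001]]
ft_force: [-0.3, -0.6, -0.1]
grip_width: 0.0284
```

```bash
cat > chk.py <<'E'
from h import *
import sys
ly=float(sys.argv[1]);tag=sys.argv[2]
s=env.observe();im=save('wrist',tag+'.png');np.savez('/tmp/%s.npz'%tag,**im,position=s['position'],tool_rot=s['tool_rot'])
W=world(im,s);b=np.load('/tmp/board.npz');L=(W-b['c'])@b['B'];px=im['pixels']
print(s['time_s'],np.round(s['position'],4),np.round(s['ft_force'],1),s['grip_width'])
print('tcp local',((np.array(s['position'])-b['c'])@b['B']).round(4))
hsv=cv2.cvtColor(px,cv2.COLOR_RGB2HSV);S=hsv[...,1].astype(int)
vv,uu=np.indices(S.shape)
cl=(L[...,2]>0.025)&(L[...,2]<0.06)&(S<60)&(hsv[...,2]>120)&(abs(L[...,0]-0.03)<0.05)&(L[...,1]<0.1)&(L[...,1]>-0.17)
nl,l,st,ce=cv2.connectedComponentsWithStats(cl.astype('uint8'))
for i in range(1,nl):
    if st[i,4]>20:
        Q=L[l==i]; print('clip',st[i].tolist(),Q.min(0).round(4),Q.max(0).round(4))
held(im)
E
python3 chk.py -0.0426 w4
```

```text
8.475 [0.5813 0.182  0.1337] [-0.3 -0.6 -0.1] 0.028397921934073266
tcp local [ 0.0297 -0.0435  0.0836]
clip [217, 177, 16, 33, 272] [-0.0087 -0.1113  0.0253] [ 0.0053 -0.1003  0.0548]
clip [419, 176, 17, 32, 351] [-0.0091  0.0148  0.0265] [0.0048 0.0253 0.0545]
clip [470, 179, 29, 29, 583] [-0.0092  0.0485  0.0357] [0.0048 0.0597 0.0553]
clip [155, 180, 28, 30, 553] [-0.0087 -0.1446  0.0347] [ 0.0053 -0.1341  0.0548]
clip [355, 186, 9, 23, 160] [-0.0089 -0.0251  0.0489] [ 0.0051 -0.0206  0.0547]
clip [411, 259, 15, 39, 297] [0.0544 0.015  0.0256] [0.0683 0.0265 0.0547]
clip [174, 260, 28, 39, 426] [ 0.0547 -0.1447  0.0253] [ 0.0693 -0.1335  0.0544]
clip [229, 260, 14, 39, 219] [ 0.0547 -0.1111  0.0251] [ 0.0686 -0.1001  0.0547]
clip [456, 266, 26, 32, 440] [0.0543 0.0482 0.0355] [0.0689 0.0595 0.0546]
held x -0.09 191 z -0.0133 0.0093 top y -0.0187
held x -0.08 1956 z -0.0245 0.0212 top y -0.027
held x -0.07 2729 z -0.0248 0.0213 top y -0.0279
held x -0.06 1526 z -0.0248 0.0212 top y -0.0275
held x -0.05 1458 z -0.0163 0.0129 top y -0.0225
held x -0.04 1364 z -0.0213 0.0227 top y -0.0225
held x -0.03 1275 z -0.0168 0.0225 top y -0.0224
held x -0.02 2188 z -0.0281 0.0252 top y -0.0328
held x -0.01 1782 z -0.0293 0.0263 top y -0.0288
eyepiece end x -0.081
```

View pics/w4.png

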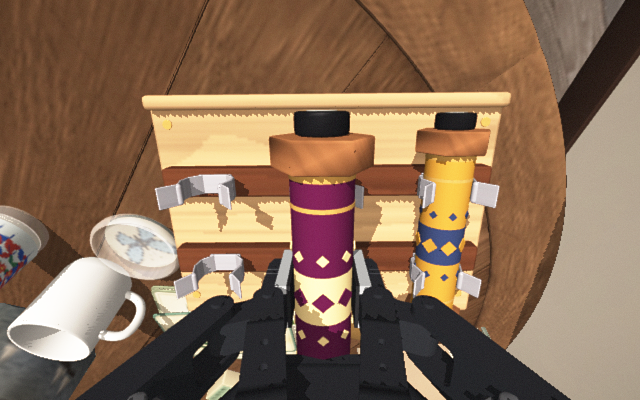

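The plum tube hangs over the middle place, with its clips either side at (360,195). Lowering it along the board's normal.

Call:
{"method": "move_arm", "body": {
  "targets": [1,15,1.5,0,0,0,0,12,0,0,0,0,0,5,0,0,0,0,0,3,0,0,0,0,0,2,0,0,0,0],
  "squeeze": 80
}}

```text
time_s: 9.15
position: [0.5932, 0.1856, 0.0998]
tool_rot: [[0.938, 0.301, -0.17], [0.162, 0.051, 0.985], [0.306, -0.952, -0.001]]
ft_force: [-1.2, 1.8, 1.2]
grip_width: 0.0275
```

```bash
python3 chk.py -0.0426 w5 | head -2
```

```text
9.15 [0.5932 0.1856 0.0998] [-1.2  1.8  1.2] 0.027548720335526366
tcp local [ 0.031  -0.042   0.0476]
```

View pics/w5.png

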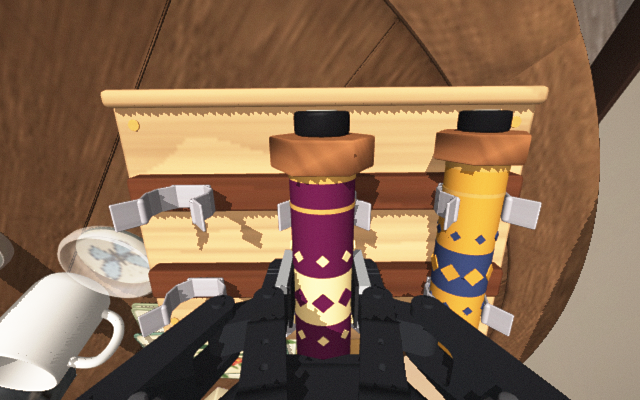

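Call:
{"method": "move_arm", "body": {
  "targets": [0,4,0,0,0,0,0,4,0,0,0,0,0,4,0,0,0,0,0,4,0,0,0,0,0,3,0,0,0,0]
}}

```text
time_s: 9.82
position: [0.5989, 0.187, 0.0817]
tool_rot: [[0.938, 0.302, -0.17], [0.163, 0.051, 0.985], [0.306, -0.952, -0.001]]
ft_force: [0.4, 4.9, -3.4]
grip_width: 0.0275
```

Call:
{"method": "move_arm", "body": {
  "targets": [0,2,0,0,0,0,0,1,0,0,0,0,0,1,0,0,0,0,0,0,0,0,0,0,0,0,0,0,0,0]
}}

```text
time_s: 10.45
position: [0.5992, 0.1868, 0.0784]
tool_rot: [[0.939, 0.3, -0.171], [0.163, 0.051, 0.985], [0.304, -0.953, -0.001]]
ft_force: [-8.7, 3.1, 8.5]
grip_width: 0.0278
```

```bash
python3 chk.py -0.0426 w6 
```

```text
10.45 [0.5992 0.1868 0.0784] [-8.7  3.1  8.5] 0.027807099323673923
tcp local [ 0.0303 -0.0418  0.0254]
clip [454, 201, 28, 52, 709] [-0.0091  0.0148  0.0256] [0.0046 0.0255 0.0552]
clip [166, 203, 28, 52, 417] [-0.0089 -0.1113  0.0258] [ 0.0051 -0.1001  0.0548]
clip [350, 202, 29, 52, 917] [-0.009  -0.0311  0.0264] [ 0.0056 -0.0206  0.0557]
clip [268, 205, 30, 49, 896] [-0.0092 -0.0649  0.0313] [ 0.0054 -0.0542  0.0549]
clip [70, 208, 48, 48, 1344] [-0.0086 -0.1455  0.0329] [ 0.0062 -0.1336  0.0554]
clip [531, 209, 50, 44, 1412] [-0.0092  0.0479  0.0389] [0.0051 0.0599 0.0552]
clip [275, 253, 18, 41, 384] [ 0.0182 -0.0647  0.0253] [ 0.0239 -0.0585  0.0572]
clip [354, 253, 17, 41, 374] [ 0.0182 -0.0276  0.0252] [ 0.0244 -0.0215  0.0598]
clip [318, 257, 10, 9, 46] [ 0.0101 -0.045   0.0468] [ 0.0143 -0.0411  0.0489]
clip [308, 278, 18, 25, 254] [ 0.021  -0.0501  0.0447] [ 0.0352 -0.042   0.0484]
clip [109, 311, 47, 59, 660] [ 0.0548 -0.1446  0.0253] [ 0.0666 -0.1338  0.0552]
clip [504, 325, 39, 47, 839] [0.0543 0.0483 0.0378] [0.069  0.0602 0.0549]
clip [349, 326, 6, 28, 84] [ 0.0548 -0.0302  0.0373] [ 0.0668 -0.0271  0.046 ]
clip [297, 336, 4, 18, 62] [ 0.0561 -0.0563  0.044 ] [ 0.0662 -0.0545  0.0463]
clip [194, 349, 8, 8, 23] [ 0.0548 -0.1091  0.0441] [ 0.0683 -0.1007  0.0542]
held x -0.1 695 z -0.0297 0.03 top y 0.0168
held x -0.09 2542 z -0.03 0.03 top y -0.0166
held x -0.08 3018 z -0.03 0.0299 top y -0.0264
held x -0.07 2927 z -0.0299 0.0299 top y -0.0275
held x -0.06 1621 z -0.0299 0.0299 top y -0.0271
held x -0.05 2423 z -0.03 0.03 top y -0.0221
held x -0.04 3291 z -0.03 0.03 top y -0.0284
held x -0.03 1999 z -0.03 0.0299 top y -0.0281
held x -0.02 2158 z -0.0275 0.0249 top y -0.0331
held x -0.01 1809 z -0.0291 0.0262 top y -0.0288
eyepiece end x -0.0925
```

View pics/w6.png

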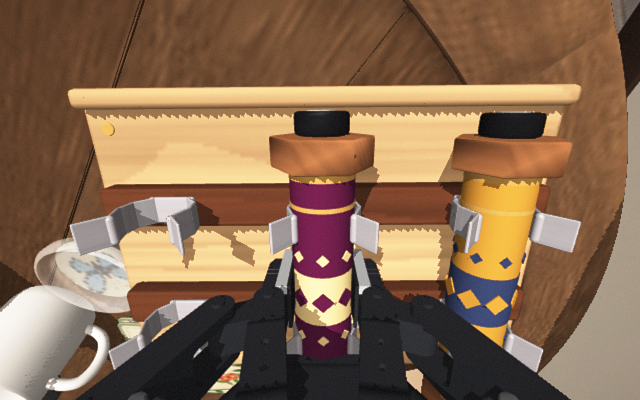

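Clipped: the leaves at (283,232) and (365,232) now close over the plum tube, as they do on the mustard one, and the contact force is about 10 N on the base plates. Releasing and backing off.

Call:
{"method": "move_arm", "body": {
  "targets": [0,-1,0,0,0,0,0,-1,0,0,0,0,0,0,0,0,0,0,0,0,0,0,0,0,0,0,0,0,0,0],
  "hand": 0.2
}}

```text
time_s: 11.12
position: [0.5994, 0.1866, 0.0796]
tool_rot: [[0.938, 0.301, -0.17], [0.162, 0.051, 0.985], [0.305, -0.952, -0.001]]
ft_force: [0.5, 0.2, 0.3]
grip_width: 0.0512
```

Call:
{"method": "move_arm", "body": {
  "targets": [0,-10,0,0,0,0,0,-15,0,0,0,0,0,-25,0,0,0,0,0,-25,0,0,0,0,0,-25,0,0,0,0]
}}

```text
time_s: 11.75
position: [0.5688, 0.1815, 0.1769]
tool_rot: [[0.938, 0.302, -0.17], [0.163, 0.051, 0.985], [0.306, -0.952, -0.001]]
ft_force: [-1.1, -0.9, -0.2]
grip_width: 0.0512
```

```bash
cat > chk2.py <<'E'
from h import *
import sys
tag=sys.argv[1]
s=env.observe();im=save('wrist',tag+'.png');np.savez('/tmp/%s.npz'%tag,**im,position=s['position'],tool_rot=s['tool_rot'])
W=world(im,s);b=np.load('/tmp/board.npz');L=(W-b['c'])@b['B']
print(s['time_s'],np.round(s['position'],4),np.round(s['ft_force'],1),s['grip_width'])
for nm,ly in [('left',0.037),('mid',-0.0426),('right',-0.1224)]:
    m=(abs(L[...,1]-ly)<0.012)&(L[...,2]>0.035)&(L[...,2]<0.09)&(L[...,0]>-0.07)&(L[...,0]<0.13)&(im['z_map']>0)
    P=L[m]
    if len(P)<50: print(nm,'none');continue
    print(nm,'ends',np.percentile(P[:,0],[0.3,99.7]).round(4))
    for a in [-0.035,-0.02,0.01,0.025,0.04,0.072,0.08]:
        k=(P[:,0]>a)&(P[:,0]<a+.01)
        if k.sum()>8: print('   ',a,k.sum(),'top z',np.percentile(P[k,2],97).round(4),'y at top',np.median(P[k,1][P[k,2]>np.percentile(P[k,2],85)]).round(4))
E
python3 chk2.py w7
```

```text
11.75 [0.5688 0.1815 0.1769] [-1.1 -0.9 -0.2] 0.05116973904690194
left ends [-0.0495  0.1062]
    -0.035 436 top z 0.0534 y at top 0.0365
    -0.02 419 top z 0.0478 y at top 0.0372
    0.01 359 top z 0.0482 y at top 0.037
    0.025 352 top z 0.0487 y at top 0.0369
    0.04 318 top z 0.0478 y at top 0.0367
    0.072 293 top z 0.0477 y at top 0.0366
    0.08 263 top z 0.0477 y at top 0.0374
mid ends [-0.0507  0.108 ]
    -0.035 420 top z 0.0532 y at top -0.0449
    -0.02 408 top z 0.0479 y at top -0.0429
    0.01 364 top z 0.048 y at top -0.043
    0.025 359 top z 0.0484 y at top -0.0423
    0.04 314 top z 0.048 y at top -0.0431
    0.072 273 top z 0.0477 y at top -0.0425
    0.08 278 top z 0.0478 y at top -0.0429
right none
```

View pics/w7.png

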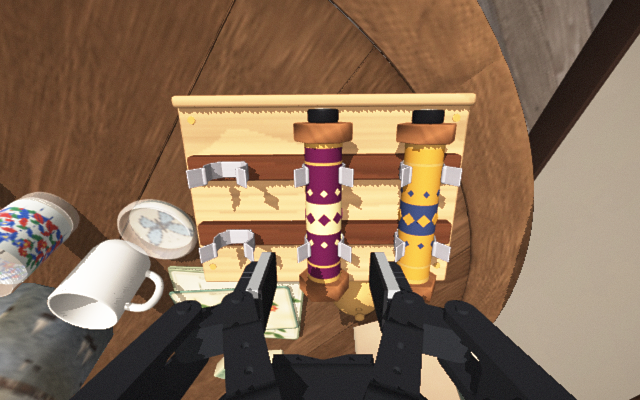

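Plum sits at the same height and alignment as the mustard one in its clips, at (323,195) against (422,195). Now the teal one.

```bash
python3 - <<'E'
from h import *
plan([((0.46,-0.27,0.25),Rdown(0),15)],0.5,0.005)
E
```

```text
[-10.5,-8,-28.5,0,0.01,0.02,-10,-8,-28.5,0,0.01,0.02,-10,-8,-28.5,0,0.01,0.02,-10,-7.5,-29,0,0.01,0.02,-9.5,-7.5,-29,0,0.01,0.02] | 31.6 0.022
[-9.5,-7,-29,0,0.01,0.02,-9.5,-7,-29,-0.005,0.01,0.02,-9.5,-6.5,-29,0,0.015,0.02,-9,-6.5,-29.5,-0.005,0.01,0.02,-9,-6,-29.5,0,0.015,0.02] | 31.5 0.025
[-8.5,-6,-29.5,-0.005,0.01,0.025,-8.5,-6,-29.5,0,0.015,0.02,-8,-5.5,-29.5,-0.005,0.01,0.025,-8,-5.5,-30,0,0.015,0.02,-7,-5,-30,-0.005,0.01,0.025] | 31.5 0.027
end [ 0.4602 -0.2701  0.2501] [[1.0, -0.0, -0.002], [0.002, -0.0, 1.0], [-0.0, -1.0, -0.0]]
```

Call:
{"method": "move_arm", "body": {
  "targets": [-10.5,-8,-28.5,0,0.01,0.02,-10,-8,-28.5,0,0.01,0.02,-10,-8,-28.5,0,0.01,0.02,-10,-7.5,-29,0,0.01,0.02,-9.5,-7.5,-29,0,0.01,0.02],
  "hand": 1
}}

```text
time_s: 12.42
position: [0.5326, 0.0298, 0.1991]
tool_rot: [[0.971, 0.205, -0.122], [0.117, 0.037, 0.992], [0.208, -0.978, 0.011]]
ft_force: [0.6, 0.6, -0.6]
grip_width: 0.0853
```

Call:
{"method": "move_arm", "body": {
  "targets": [-9.5,-7,-29,0,0.01,0.02,-9.5,-7,-29,-0.005,0.01,0.02,-9.5,-6.5,-29,0,0.015,0.02,-9,-6.5,-29.5,-0.005,0.01,0.02,-9,-6,-29.5,0,0.015,0.02]
}}

```text
time_s: 13.05
position: [0.4961, -0.1209, 0.2221]
tool_rot: [[0.992, 0.108, -0.061], [0.06, 0.017, 0.998], [0.109, -0.994, 0.011]]
ft_force: [-0.1, -0.1, 0.2]
grip_width: 0.0854
```

Call:
{"method": "move_arm", "body": {
  "targets": [-8.5,-6,-29.5,-0.005,0.01,0.025,-8.5,-6,-29.5,0,0.015,0.02,-8,-5.5,-29.5,-0.005,0.01,0.025,-8,-5.5,-30,0,0.015,0.02,-7,-5,-30,-0.005,0.01,0.025]
}}

```text
time_s: 13.68
position: [0.4599, -0.271, 0.2465]
tool_rot: [[1.0, -0.006, -0.001], [0.001, -0.002, 1.0], [-0.006, -1.0, -0.002]]
ft_force: [-0.2, -0.4, -0.9]
grip_width: 0.0852
```

```bash
python3 - <<'E'
from h import *
s=env.observe();im=save('wrist','w8.png');np.savez('/tmp/w8.npz',**im,position=s['position'],tool_rot=s['tool_rot'])
print(s['time_s'],np.round(s['position'],4),np.round(s['q'],1),np.round(s['tool_rot'],3).tolist())
W=world(im,s)
near=(abs(W[...,0]-0.512)<0.04)&(abs(W[...,1]+0.281)<0.04)
e=near&(W[...,2]>0.159)&(W[...,2]<0.17); P=W[e]; print('eye',len(P),np.percentile(P,[1,99],axis=0).round(4).tolist())
(cx,cy),r=cv2.minEnclosingCircle((P[:,:2]*1000).astype(np.float32)); print('circ',cx,cy,r)
c=near&(W[...,2]>0.1505)&(W[...,2]<0.1565); P=W[c]; print('collar top',len(P),np.median(P,0))
H=cv2.convexHull((P[:,:2]*1000).astype(np.float32))[:,0]; print(H.round(1).tolist())
u0,v0=np.where(c)[1].min(),np.where(c)[0].min()
cv2.imwrite('pics/w8c.png',cv2.resize(im['pixels'][v0-40:v0+90,max(u0-40,0):u0+120,::-1],None,fx=4.5,fy=4.5,interpolation=cv2.INTER_CUBIC)); print(u0,v0)
E
```

```text
13.675 [ 0.4599 -0.271   0.2465] [ -43.1   20.    75.9   -0.3   84.3 -133.1] [[1.0, -0.006, -0.001], [0.001, -0.002, 1.0], [-0.006, -1.0, -0.002]]
eye 540 [[0.5004, -0.2921, 0.1599], [0.5224, -0.2703, 0.1648]]
circ 511.9679260253906 -281.4283142089844 12.092117309570312
collar top 966 [ 0.50551115 -0.28085321  0.1533776 ]
[[533.0999755859375, -289.70001220703125], [532.5999755859375, -281.3999938964844], [530.5, -269.29998779296875], [529.9000244140625, -268.3999938964844], [510.1000061035156, -258.6000061035156], [492.29998779296875, -270.29998779296875], [491.29998779296875, -271.20001220703125], [491.20001220703125, -275.6000061035156], [491.29998779296875, -280.8999938964844], [492.6000061035156, -293.20001220703125], [493.20001220703125, -294.29998779296875], [494.79998779296875, -295.1000061035156], [496.5, -296.0], [504.1000061035156, -299.8999938964844], [512.2000122070312, -303.79998779296875], [514.5999755859375, -303.79998779296875], [528.9000244140625, -294.20001220703125], [529.7999877929688, -293.29998779296875], [531.5, -291.5]]
288 244
```

View pics/w8c.png

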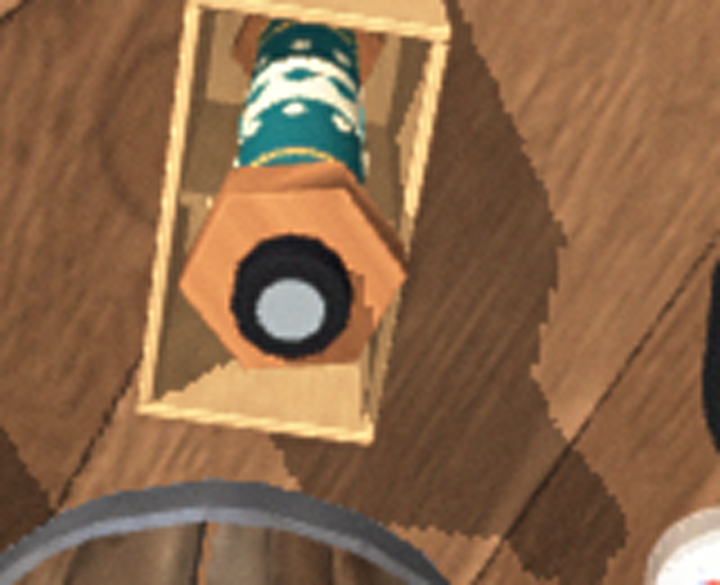

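View pics/w8.png

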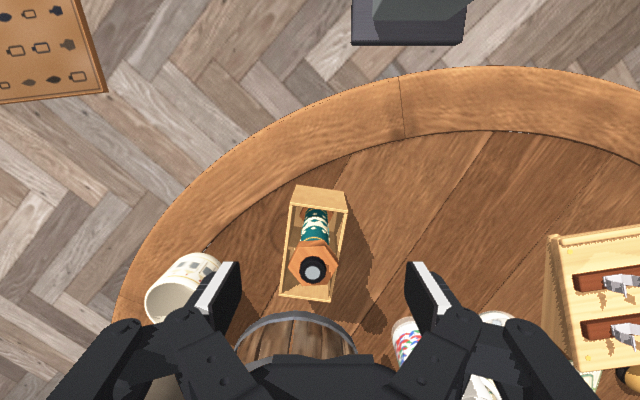

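The hexagonal collar is clear at (313,270). Its corners put the flat normals at yaw 4°, 64° and 124°; I'll grip across the 64° pair.

```bash
python3 - <<'E'
from h import *
plan([((0.512,-0.2814,0.205),Rdown(-25.8),6),((0.512,-0.2814,0.139),Rdown(-25.8),9)],0.5,0.005)
E
```

```text
[9,7,-1,0,0.075,0,9,7,-0.5,0,0.075,0,8.5,7,0,0,0.075,0,9,7,1,0,0.075,0,8.5,6.5,1.5,0.005,0.075,-0.005] | 11.4 0.075
[8.5,7,2,0,0.075,0,0,7.5,0,0,0,0,0,7.5,0,0,0,0,0,7.5,0,0,0,0,0,7,0,0,0,0] | 11.2 0.075
[0,7.5,0,0,0,0,0,7,0,0,0,0,0,7.5,0,0,0,0,0,7,0,0,0,0,0,7.5,0,0,0,0] | 7.5 0.0
end [ 0.5119 -0.2814  0.1389] [[0.9, -0.001, 0.437], [-0.437, -0.001, 0.9], [-0.0, -1.0, -0.001]]
```

Call:
{"method": "move_arm", "body": {
  "targets": [9,7,-1,0,0.075,0,9,7,-0.5,0,0.075,0,8.5,7,0,0,0.075,0,9,7,1,0,0.075,0,8.5,6.5,1.5,0.005,0.075,-0.005]
}}

```text
time_s: 14.35
position: [0.5044, -0.2754, 0.2111]
tool_rot: [[0.93, 0.001, 0.367], [-0.367, 0.002, 0.93], [-0.0, -1.0, 0.002]]
ft_force: [-0.0, -0.3, -0.2]
grip_width: 0.0857
```

Call:
{"method": "move_arm", "body": {
  "targets": [8.5,7,2,0,0.075,0,0,7.5,0,0,0,0,0,7.5,0,0,0,0,0,0,0,0,0,0,0,0,0,0,0,0]
}}

```text
time_s: 14.98
position: [0.5127, -0.2769, 0.1893]
tool_rot: [[0.901, 0.0, 0.434], [-0.434, 0.002, 0.901], [-0.0, -1.0, 0.002]]
ft_force: [-0.3, -1.0, 0.0]
grip_width: 0.0856
```

```bash
python3 - <<'E'
from h import *
s=env.observe();im=save('wrist','w9.png');np.savez('/tmp/w9.npz',**im,position=s['position'],tool_rot=s['tool_rot'])
print(s['time_s'],np.round(s['position'],4),np.round(s['q'],1),np.round(s['tool_rot'],3).tolist())
T=toolpts(im); W=world(im,s)
near=(abs(W[...,0]-0.512)<0.04)&(abs(W[...,1]+0.281)<0.04)
e=near&(W[...,2]>0.159)&(W[...,2]<0.17);P=T[e]; print('eye in tool',len(P),np.percentile(P,[1,99],axis=0).round(4).tolist())
c=near&(W[...,2]>0.1505)&(W[...,2]<0.1565);P=T[c]
H=cv2.convexHull((P[:,[0,2]]*1000).astype(np.float32))[:,0]; print(H.round(1).tolist())
plan([((0.512,-0.2814,0.139),Rdown(-25.8),5)],0.5,0.005)
E
```

```text
14.975 [ 0.5127 -0.2769  0.1893] [-4.000e+01  2.730e+01  7.380e+01  1.000e-01  7.900e+01 -1.044e+02] [[0.901, 0.0, 0.434], [-0.434, 0.002, 0.901], [-0.0, -1.0, 0.002]]
eye in tool 1056 [[-0.0102, 0.0242, -0.015], [0.0116, 0.0298, 0.0065]]
[[23.899999618530273, -4.5], [23.600000381469727, -3.200000047683716], [17.0, 9.0], [15.300000190734863, 11.699999809265137], [12.899999618530273, 14.199999809265137], [12.199999809265137, 14.800000190734863], [10.0, 15.699999809265137], [-8.600000381469727, 15.800000190734863], [-10.300000190734863, 15.600000381469727], [-13.0, 11.100000381469727], [-18.600000381469727, 1.5], [-20.399999618530273, -1.7000000476837158], [-21.299999237060547, -3.5999999046325684], [-21.100000381469727, -5.5], [-15.100000381469727, -16.5], [-11.699999809265137, -22.200000762939453], [-10.600000381469727, -23.600000381469727], [1.5, -24.100000381469727], [5.0, -24.299999237060547], [13.199999809265137, -23.899999618530273], [22.399999618530273, -8.600000381469727]]
[0,10,-1,0,0,0,0.5,10,-1,0,0,0,0,10,-1,0,0,0,0.5,10,-0.5,0,0,0,0,10.5,-1,0,0,0] | 10.5 0.0
end [ 0.5117 -0.2814  0.1388] [[0.901, 0.001, 0.434], [-0.434, 0.002, 0.901], [-0.0, -1.0, 0.002]]
```

View pics/w9.png

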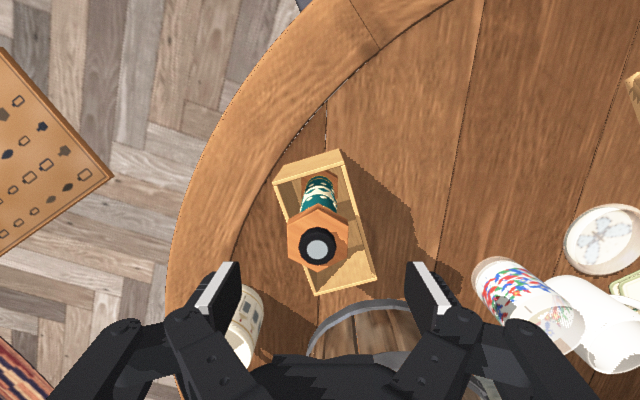

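Flats are aligned with the jaws (edges at z +16 and -24 mm, centre -4 mm); shifting 3.5 mm and descending.

Call:
{"method": "move_arm", "body": {
  "targets": [0.5,10,-1,0,0,0,0.5,10,-1,0,0,0,0,10,-1,0,0,0,0,10,-0.5,0,0,0,0,10,0,0,0,0]
}}

```text
time_s: 15.65
position: [0.5121, -0.2804, 0.1382]
tool_rot: [[0.901, -0.0, 0.434], [-0.434, 0.002, 0.901], [-0.001, -1.0, 0.002]]
ft_force: [0.4, 0.7, -0.6]
grip_width: 0.085
```

Call:
{"method": "move_arm", "body": {
  "targets": [0,0,0,0,0,0,0,0,0,0,0,0,0,0,0,0,0,0,0,0,0,0,0,0,0,0,0,0,0,0],
  "hand": -1,
  "squeeze": 40
}}

```text
time_s: 16.27
position: [0.5125, -0.2806, 0.1396]
tool_rot: [[0.901, 0.001, 0.434], [-0.434, 0.001, 0.901], [0.001, -1.0, 0.002]]
ft_force: [0.4, 0.0, 4.9]
grip_width: 0.0392
```

```bash
python3 - <<'E'
from h import *
s=env.observe();im=save('wrist','w10.png')
print(s['time_s'],np.round(s['position'],4),s['ft_force'].round(1),s['wrist_torque'].round(2),s['grip_width'])
plan([(np.array(s['position'])+[0,0,0.09],Rdown(-25.8),5)],0.5,0.005)
E
```

```text
16.275 [ 0.5125 -0.2806  0.1396] [0.4 0.  4.9] [-0.08 -0.03  0.04] 0.039165000173926046
[0,-18,0,0,0,0,0,-18,0,0,0,0,0,-18,0,0,0,0,0,-18,0,0,0,0,0,-18,0,0,0,0] | 18.0 0.0
end [ 0.5124 -0.2807  0.2296] [[0.901, 0.001, 0.434], [-0.434, 0.001, 0.901], [0.001, -1.0, 0.002]]
```

View pics/w10.png

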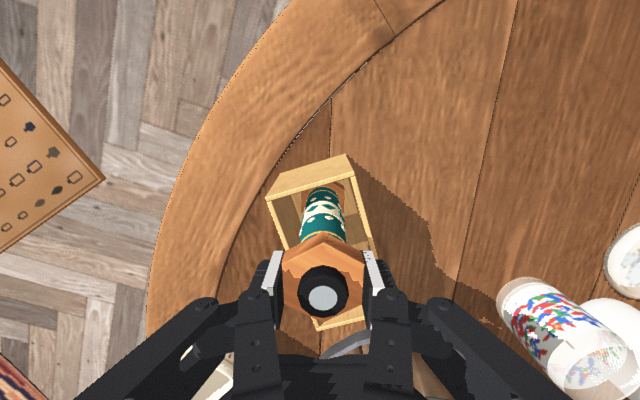

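Call:
{"method": "move_arm", "body": {
  "targets": [0,-18,0,0,0,0,0,-18,0,0,0,0,0,-18,0,0,0,0,0,-18,0,0,0,0,0,-18,0,0,0,0]
}}

```text
time_s: 16.95
position: [0.5118, -0.2802, 0.2287]
tool_rot: [[0.901, -0.002, 0.434], [-0.434, 0.004, 0.901], [-0.003, -1.0, 0.003]]
ft_force: [-0.6, 0.1, -1.3]
grip_width: 0.0394
```

```bash
cat > lay.py <<'E'
from h import *
psi=-12.; e=np.array([np.cos(np.radians(psi)),np.sin(np.radians(psi)),0]); up=np.array([0,0,1.])
C=np.array([0.583,-0.117,0.])
R=Rdown(psi,-30)
def tcp(th,dz=0,C=C,R=R):
    t=np.radians(th)
    G=C+e*(-0.143*np.sin(t)+0.023*np.cos(t))+up*(0.143*np.cos(t)+0.023*np.sin(t)+dz)
    return G+0.0074*R[:,1]
E
python3 - <<'E'
from lay import *
s=env.observe(); print(s['position'],s['ft_force'].round(1),s['grip_width'],R.round(2).tolist())
g=tcp(30,0.02); print(g)
plan([((0.505,-0.18,0.235),Rdown(-20,-10),6),(g,R,14)],0.5,0.005)
E
```

```text
[ 0.51180483 -0.28023848  0.22870163] [-0.6  0.1 -1.3] 0.03939309418361573 [[0.85, 0.49, 0.21], [-0.18, -0.1, 0.98], [0.5, -0.87, 0.0]]
[ 0.53616491 -0.10704489  0.14893304]
[-8.5,-1,14.5,0,-0.015,-0.03,-8,-1,14.5,0,-0.015,-0.03,-7.5,-1.5,15,0,-0.015,-0.03,-7.5,-2,15,0,-0.02,-0.03,-7,-2,15,0.005,-0.015,-0.03] | 16.9 0.036
[-7,-2,15,0,-0.02,-0.025,-0.5,6,5.5,0.005,-0.01,-0.025,-1,6,5.5,0.005,-0.01,-0.025,-1,6,5.5,0.005,-0.01,-0.025,-1,6,5.5,0.005,-0.01,-0.025] | 16.7 0.032
[-1,6,5.5,0.005,-0.01,-0.025,-1.5,6,5.5,0.005,-0.01,-0.025,-1.5,6,5.5,0,-0.01,-0.025,-1.5,6,5.5,0.005,-0.01,-0.025,-1.5,6,5.5,0,-0.01,-0.025] | 8.3 0.027
[-1.5,6.5,6,0.005,-0.01,-0.025,-1.5,6,5.5,0,-0.01,-0.025,-2,6,6,0.005,-0.005,-0.025,-2,6.5,5.5,0,-0.01,-0.025,-2,6,6,0.005,-0.01,-0.025] | 9.0 0.027
end [ 0.5361 -0.1068  0.1489] [[0.848, 0.489, 0.205], [-0.178, -0.102, 0.979], [0.5, -0.866, 0.0]]
```

Call:
{"method": "move_arm", "body": {
  "targets": [-8.5,-1,14.5,0,-0.015,-0.03,-8,-1,14.5,0,-0.015,-0.03,-7.5,-1.5,15,0,-0.015,-0.03,-7.5,-2,15,0,-0.02,-0.03,-7,-2,15,0.005,-0.015,-0.03]
}}

```text
time_s: 17.58
position: [0.5061, -0.1962, 0.2336]
tool_rot: [[0.923, 0.138, 0.36], [-0.356, -0.052, 0.933], [0.148, -0.989, 0.001]]
ft_force: [0.3, -0.1, -1.2]
grip_width: 0.039
```

Call:
{"method": "move_arm", "body": {
  "targets": [-7,-2,15,0,-0.02,-0.025,-0.5,6,5.5,0.005,-0.01,-0.025,-1,6,5.5,0.005,-0.01,-0.025,-1,6,5.5,0.005,-0.01,-0.025,-1,6,5.5,0.005,-0.01,-0.025]
}}

```text
time_s: 18.2
position: [0.5137, -0.1596, 0.2105]
tool_rot: [[0.918, 0.261, 0.3], [-0.291, -0.073, 0.954], [0.271, -0.963, 0.008]]
ft_force: [-0.2, -0.5, -2.3]
grip_width: 0.0391
```

Call:
{"method": "move_arm", "body": {
  "targets": [-1,6,5.5,0.005,-0.01,-0.025,-1.5,6,5.5,0.005,-0.01,-0.025,-1.5,6,5.5,0,-0.01,-0.025,-1.5,6,5.5,0.005,-0.01,-0.025,-1.5,6,5.5,0,-0.01,-0.025]
}}

```text
time_s: 18.82
position: [0.5243, -0.1337, 0.1801]
tool_rot: [[0.891, 0.378, 0.25], [-0.232, -0.092, 0.968], [0.389, -0.921, 0.006]]
ft_force: [-0.2, -0.6, -1.4]
grip_width: 0.0393
```

Call:
{"method": "move_arm", "body": {
  "targets": [-1.5,6.5,6,0.005,-0.01,-0.025,-1.5,6,5.5,0,-0.01,-0.025,-2,6,6,0.005,-0.005,-0.025,-2,6.5,5.5,0,-0.01,-0.025,-2,6,6,0.005,-0.01,-0.025]
}}

```text
time_s: 19.45
position: [0.5363, -0.1066, 0.1484]
tool_rot: [[0.847, 0.49, 0.204], [-0.176, -0.103, 0.979], [0.501, -0.865, -0.001]]
ft_force: [0.3, -0.2, -2.1]
grip_width: 0.0394
```

```bash
python3 - <<'E'
from lay import *
s=env.observe(); im=save('side','s11.png'); save('wrist','w11.png')
print(s['time_s'],s['position'],s['ft_force'].round(1),s['grip_width'],np.array(s['tool_rot']).round(2).tolist())
cv2.imwrite('pics/s11c.png',cv2.resize(im['pixels'][130:330,200:420,::-1],None,fx=3,fy=3,interpolation=cv2.INTER_CUBIC))
E
```

```text
19.45 [ 0.53625126 -0.10657185  0.14839003] [ 0.3 -0.2 -2.1] 0.03943740181156787 [[0.85, 0.49, 0.2], [-0.18, -0.1, 0.98], [0.5, -0.87, -0.0]]
```

View pics/s11c.png

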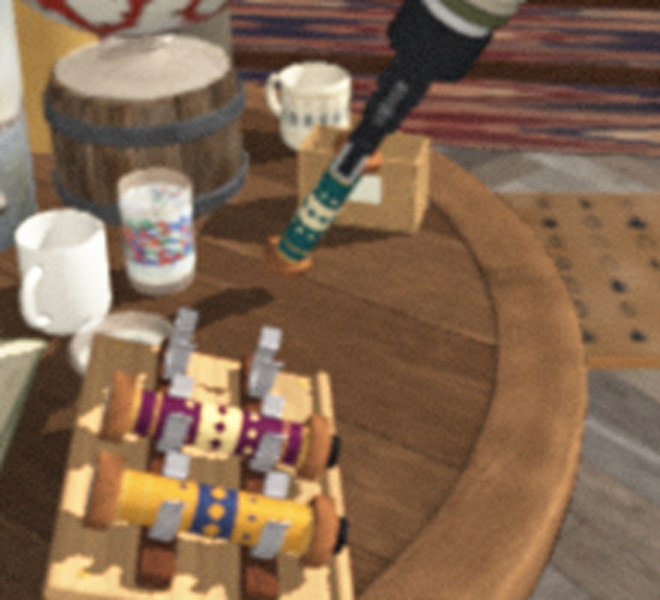

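The side view shows the teal tube tilted with the tool, its foot just above the free table at (290,262). Lowering it along an arc so that it pivots down.

```bash
python3 - <<'E'
from lay import *
g=[(tcp(30,0.0),R,3)]
for th in np.linspace(33,88,17): g.append((tcp(th,-0.001),R,1))
plan(g,0.5,0.005)
E
```

```text
[-3,5.5,0,0,0,0,-3,5.5,-0.5,0,0,0,-3,5.5,0,0,0.005,0,-8,0,0,0,0,0,-8.5,-0.5,0,0,0,0] | 8.5 0.005
[-8.5,-0.5,-0.5,0,0,0,-9,0.5,0,0,0,0,-8.5,1,0,0,0,0,-8.5,1.5,0,0,0,0,-8.5,2,0,0,0,0] | 9.0 0.0
[-8.5,2.5,0,0,0,0,-8,2.5,0,0,0,0,-8,3.5,0,0,0,0,-8,4,0,0,0,0,-7.5,4.5,0,0,0,0] | 8.9 0.0
[-7,4.5,0,0,0,0,-7,5.5,0,0,0,0,-6.5,5.5,0,0,0,0,-6.5,6,0,0,0,0,-6,6.5,0,0,0,0] | 8.9 0.0
end [ 0.4476 -0.0882  0.0204] [[0.847, 0.488, 0.208], [-0.182, -0.102, 0.978], [0.499, -0.867, 0.003]]
```

Call:
{"method": "move_arm", "body": {
  "targets": [-3,5.5,0,0,0,0,-3,5.5,-0.5,0,0,0,-3,5.5,0,0,0.005,0,-8,0,0,0,0,0,-8.5,-0.5,0,0,0,0],
  "squeeze": 22
}}

```text
time_s: 20.18
position: [0.5231, -0.1052, 0.1229]
tool_rot: [[0.845, 0.493, 0.21], [-0.182, -0.105, 0.978], [0.504, -0.864, 0.001]]
ft_force: [2.3, -0.1, 0.7]
grip_width: 0.0388
```

Call:
{"method": "move_arm", "body": {
  "targets": [-8.5,-0.5,-0.5,0,0,0,-9,0.5,0,0,0,0,-8.5,1,0,0,0,0,-8.5,1.5,0,0,0,0,-8.5,2,0,0,0,0]
}}

```text
time_s: 20.8
position: [0.4877, -0.0977, 0.0969]
tool_rot: [[0.846, 0.49, 0.209], [-0.182, -0.104, 0.978], [0.501, -0.865, 0.002]]
ft_force: [-1.9, -0.3, 5.7]
grip_width: 0.0393
```

```bash
python3 - <<'E'
from lay import *
s=env.observe(); im=save('side','s12.png')
print(s['time_s'],s['position'],s['ft_force'].round(1),s['grip_width'])
cv2.imwrite('pics/s12c.png',cv2.resize(im['pixels'][130:330,200:420,::-1],None,fx=3,fy=3,interpolation=cv2.INTER_CUBIC))
E
```

```text
20.8 [ 0.48768262 -0.09771132  0.09686026] [-1.9 -0.3  5.7] 0.03931426187040266
```

View pics/s12c.png

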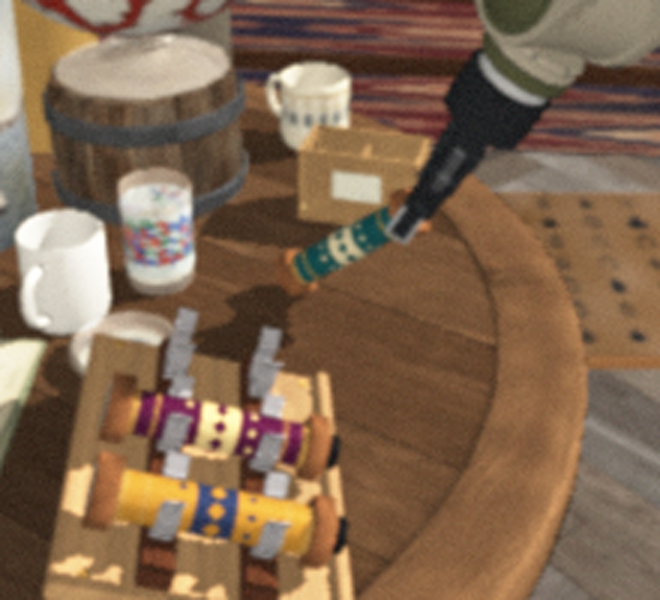

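The tube is pivoting as intended, now about 55° from vertical, with its foot near (300,270). Continuing the arc.

Call:
{"method": "move_arm", "body": {
  "targets": [-8.5,2.5,0,0,0,0,-8,2.5,0,0,0,0,-8,3.5,0,0,0,0,-8,4,0,0,0,0,-7.5,4.5,0,0,0,0]
}}

```text
time_s: 21.48
position: [0.4618, -0.0918, 0.0617]
tool_rot: [[0.847, 0.489, 0.209], [-0.182, -0.102, 0.978], [0.5, -0.866, 0.002]]
ft_force: [-3.3, 1.2, 4.8]
grip_width: 0.039
```

Call:
{"method": "move_arm", "body": {
  "targets": [-7,4.5,0,0,0,0,-7,5.5,0,0,0,0,-6.5,5.5,0,0,0,0,-6.5,6,0,0,0,0,-6,6.5,0,0,0,0]
}}

```text
time_s: 22.1
position: [0.4598, -0.0894, 0.0438]
tool_rot: [[0.86, 0.464, 0.211], [-0.187, -0.097, 0.978], [0.474, -0.881, 0.004]]
ft_force: [-4.1, 1.3, 4.6]
grip_width: 0.0392
```

```bash
python3 - <<'E'
from lay import *
s=env.observe(); im=save('side','s13.png')
print(s['time_s'],s['position'],s['ft_force'].round(1),s['grip_width'])
cv2.imwrite('pics/s13c.png',cv2.resize(im['pixels'][130:330,200:420,::-1],None,fx=3,fy=3,interpolation=cv2.INTER_CUBIC))
E
```

```text
22.1 [ 0.45979141 -0.08937536  0.04380413] [-4.1  1.3  4.6] 0.03915273289283107
```

View pics/s13c.png

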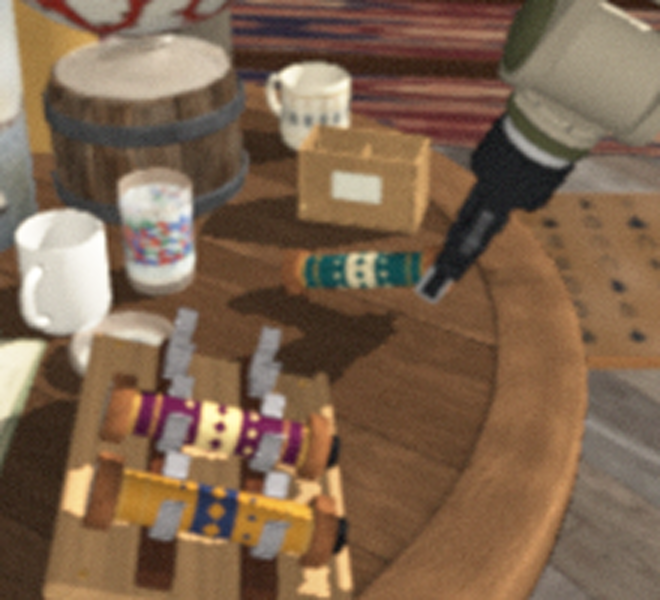

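```bash
python3 - <<'E'
from lay import *
s=env.observe(); print(np.round(s['q'],1)); t=np.array(s['tool_rot']); print(np.degrees(np.arctan2(t[0,1],-t[2,1])))
print('joint ranges q2 133 q3 142')
# tilt reduce options: pose keeping G fixed, G = tcp-0.0074*y
G=np.array(s['position'])-0.0074*t[:,1]; print('G',G)
E
```

```text
[ -30.3   25.4  122.4   59.6   10.1 -165.2]
27.766064540806862
joint ranges q2 133 q3 142
G [ 0.4565539  -0.08880708  0.05009897]
```

```bash
python3 - <<'E'
from lay import *
s=env.observe(); t=np.array(s['tool_rot']); G=np.array(s['position'])-0.0074*t[:,1]
g=[]
for i in range(1,11):
    f=i/10; tl=-27+ (27-6)*min(1,i/8); Ri=Rdown(psi,tl)
    th=np.radians(78.5+11*f); Gi=G+e*(0.1355-(0.143*np.sin(th)-0.023*np.cos(th)))+up*(0.143*np.cos(th)+0.023*np.sin(th)-0.050)
    if i<=3: Gi=G*1.0+up*0.0
    g.append((Gi+0.0074*Ri[:,1],Ri,1))
plan(g,0.5,0.005)
E
```

```text
[-0.5,0,0,0,-0.005,0.07,-0.5,0,0,0,0,0.045,0,0,0,0,0,0.045,-7,8,0,0,0,0.045,-2,2,0,0,0,0.045] | 10.6 0.07
[-1.5,2.5,0,0,0,0.045,-1.5,2.5,0,0,0,0.05,-1.5,2.5,0,0,0,0.045,-0.5,3,0,0,0,0,-1,2.5,0,0,0,0] | 3.0 0.05
end [ 0.4501 -0.0874  0.0169] [[0.973, 0.101, 0.207], [-0.206, -0.02, 0.978], [0.103, -0.995, 0.001]]
```

Call:
{"method": "move_arm", "body": {
  "targets": [-0.5,0,0,0,0,0.06,-0.5,0,0,0,0,0.05,0,0,0,0,0,0.05,-3,4,0,0,0,0.05,-4,4,0,0,0,0.05]
}}

```text
time_s: 22.78
position: [0.4566, -0.0872, 0.034]
tool_rot: [[0.945, 0.253, 0.208], [-0.203, -0.045, 0.978], [0.257, -0.966, 0.009]]
ft_force: [-1.6, 0.3, 3.0]
grip_width: 0.039
```

```bash
python3 - <<'E'
from lay import *
s=env.observe(); print(np.round(s['q'],1),np.round(s['tool_rot'],3).tolist(),s['time_s'])
t=np.array(s['tool_rot']);print('G',np.array(s['position'])-0.0074*t[:,1])
E
```

```text
[ -28.    26.4  114.    10.5   25.7 -114.8] [[0.945, 0.253, 0.208], [-0.203, -0.045, 0.978], [0.257, -0.966, 0.009]] 22.775
G [ 0.45474641 -0.08683353  0.04111333]
```

Call:
{"method": "move_arm", "body": {
  "targets": [-2,3.5,0,0,0,0.04,-2,3.5,0,0,0,0.04,-1.5,3.5,0,0,0,0.04,-1,3.5,0,0,0,0.03,-1,3,0,0,0,0]
}}

```text
time_s: 23.4
position: [0.4528, -0.086, 0.0156]
tool_rot: [[0.972, 0.111, 0.208], [-0.207, -0.014, 0.978], [0.111, -0.994, 0.009]]
ft_force: [-1.0, 0.5, 4.0]
grip_width: 0.0393
```

```bash
python3 - <<'E'
from lay import *
s=env.observe(); im=save('side','s14.png'); print(np.round(s['q'],1),s['time_s'])
t=np.array(s['tool_rot']);print('G',np.array(s['position'])-0.0074*t[:,1],s['ft_force'])
cv2.imwrite('pics/s14c.png',cv2.resize(im['pixels'][130:330,200:420,::-1],None,fx=3,fy=3,interpolation=cv2.INTER_CUBIC))
E
```

```text
[ -26.7   29.7  109.6    3.8   34.7 -107.7] 23.4
G [ 0.45195759 -0.0859436   0.02299045] [-1.02435768  0.48540866  3.99917301]
```

View pics/s14c.png

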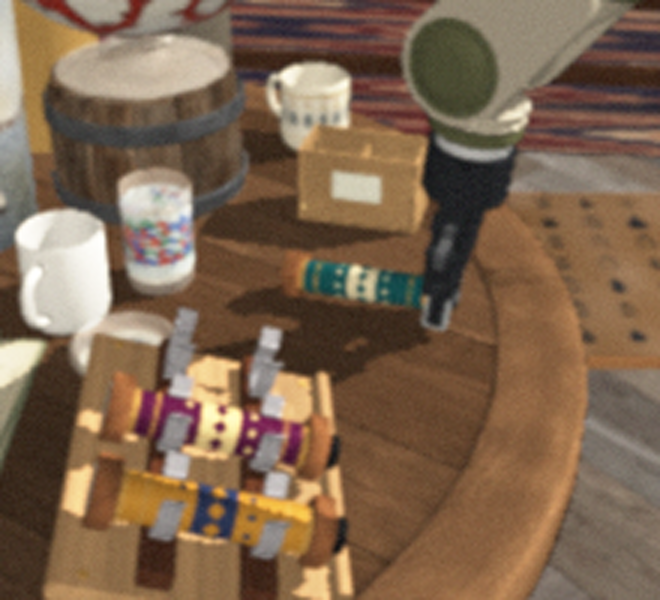

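The tube now lies level, from (290,270) to (435,295), with the eyepiece end in the jaws. Opening and lifting off.

Call:
{"method": "move_arm", "body": {
  "targets": [0,0,0,0,0,0,0,0,0,0,0,0,0,0,0,0,0,0,0,0,0,0,0,0,0,0,0,0,0,0],
  "hand": 1
}}

```text
time_s: 24.08
position: [0.4522, -0.0858, 0.0158]
tool_rot: [[0.972, 0.11, 0.208], [-0.208, -0.014, 0.978], [0.111, -0.994, 0.01]]
ft_force: [-0.0, 0.4, -0.3]
grip_width: 0.0854
```

Call:
{"method": "move_arm", "body": {
  "targets": [0,-15,0,0,0,0.02,0,-20,0,0,0,0.03,0,-25,0,0,0,0.03,5,-30,0,0,0,0.03,10,-30,0,0,0,0]
}}

```text
time_s: 24.7
position: [0.4609, -0.0888, 0.1367]
tool_rot: [[0.978, 0.002, 0.208], [-0.208, 0.009, 0.978], [0.0, -1.0, 0.01]]
ft_force: [0.2, -1.5, -0.0]
grip_width: 0.085
```

```bash
cat > teal.py <<'E'
from h import *
import sys
tag=sys.argv[1]
s=env.observe();im=save('wrist',tag+'.png');np.savez('/tmp/%s.npz'%tag,**im,position=s['position'],tool_rot=s['tool_rot'])
print(s['time_s'],np.round(s['position'],4),np.round(s['q'],1),np.round(s['tool_rot'],3).tolist())
W=world(im,s)
m=(W[...,2]>0.008)&(W[...,2]<0.055)&(W[...,0]>0.36)&(W[...,0]<0.65)&(W[...,1]>-0.2)&(W[...,1]<0.02)&(im['z_map']>0)
nl,l,st,ce=cv2.connectedComponentsWithStats(m.astype('uint8')); i=1+st[1:,4].argmax(); P=W[l==i]; print('n',len(P),st[i].tolist())
tp=P[P[:,2]>0.028]; d=np.linalg.svd(tp[:,:2]-tp[:,:2].mean(0))[2][0]; d*=np.sign(d[0]); n=np.array([-d[1],d[0]]); c=P[:,:2].mean(0)
t=(P[:,:2]-c)@d;q=(P[:,:2]-c)@n
print('yaw to object end',np.degrees(np.arctan2(d[1],d[0])),'t',np.percentile(t,[0.3,99.7]).round(4),'zmax',P[:,2].max())
qa=[]
for a in np.arange(-0.09,0.09,0.015):
    k=(t>a)&(t<a+.015)
    if k.sum()>8:
        kk=k&(P[:,2]>P[k,2].max()-0.002); qa.append(np.median(q[kk])); print(round(a,3),k.sum(),q[k].min().round(4),q[k].max().round(4),P[k,2].max().round(4),'qtop',qa[-1].round(4))
tm=np.percentile(t,[0.3,99.7]).mean(); cc=c+d*tm+n*np.median(qa); print('centre',cc)
E
python3 teal.py w15
```

```text
24.7 [ 0.4609 -0.0888  0.1367] [ -25.7   20.2   96.1    0.6   63.8 -104. ] [[0.978, 0.002, 0.208], [-0.208, 0.009, 0.978], [0.0, -1.0, 0.01]]
n 5469 [285, 176, 50, 162, 5469]
yaw to object end -12.25256997049626 t [-0.0742  0.0854] zmax 0.04200915089883471
-0.075 830 -0.0225 0.0218 0.042 qtop -0.0035
-0.06 608 -0.0232 0.022 0.0412 qtop -0.0002
-0.045 497 -0.0153 0.0147 0.0361 qtop -0.0006
-0.03 461 -0.0145 0.0138 0.0357 qtop -0.0
-0.015 458 -0.016 0.0149 0.0368 qtop -0.0009
0.0 446 -0.0156 0.015 0.0364 qtop -0.0003
0.015 389 -0.0149 0.0141 0.0357 qtop -0.0004
0.03 389 -0.0161 0.0152 0.0361 qtop -0.0006
0.045 363 -0.0146 0.0143 0.0359 qtop 0.0001
0.06 671 -0.0226 0.0218 0.0412 qtop 0.0002
0.075 357 -0.023 0.0219 0.0405 qtop -0.0009
centre [ 0.51419752 -0.11242435]
```

View pics/w15.png

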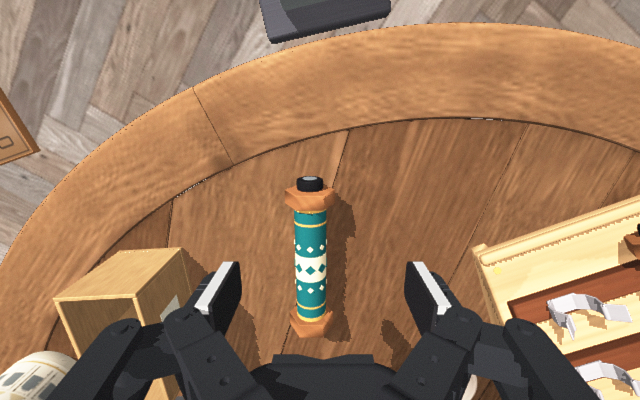

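Teal lies flat on the free ground, from (310,184) to (313,325), with the eyepiece towards the robot. Gripping it across its middle.

```bash
python3 - <<'E'
from h import *
plan([((0.5142,-0.1112,0.08),Rdown(-12.2),4),((0.5142,-0.1112,0.0125),Rdown(-12.2),6)],0.5,0.005)
E
```

```text
[13.5,15,-2.5,0,0,0,13.5,15,-3,-0.005,0,0.005,13.5,15,-2.5,0,0,0,13,15.5,-2.5,-0.005,0.005,0.005,0,11,0,0,0,0] | 20.4 0.009
[0,11.5,0,0,0,0,0,11,0,0,0,0,0,11.5,0,0,0,0,0,11,0,0,0,0,0.5,11.5,0,0,0,0] | 11.5 0.0
end [ 0.5143 -0.1112  0.0125] [[0.977, -0.003, 0.213], [-0.213, -0.002, 0.977], [-0.002, -1.0, -0.002]]
```

Call:
{"method": "move_arm", "body": {
  "targets": [13.5,15,-2.5,0,0,0,13.5,15,-3,-0.005,0,0.005,13.5,15,-2.5,0,0,0,13,15.5,-2.5,-0.005,0.005,0.005,0,11,0,0,0,0]
}}

```text
time_s: 25.38
position: [0.5111, -0.1099, 0.0631]
tool_rot: [[0.977, -0.009, 0.213], [-0.213, 0.002, 0.977], [-0.01, -1.0, -0.0]]
ft_force: [-0.7, -0.7, -0.3]
grip_width: 0.085
```

Call:
{"method": "move_arm", "body": {
  "targets": [0,11.5,0,0,0,0,0,11,0,0,0,0,0,11.5,0,0,0,0,0,11,0,0,0,0,0,10.5,0,0,0,0]
}}

```text
time_s: 26.0
position: [0.5104, -0.1097, 0.0079]
tool_rot: [[0.977, -0.009, 0.213], [-0.213, 0.001, 0.977], [-0.009, -1.0, -0.001]]
ft_force: [-0.3, 0.9, 0.1]
grip_width: 0.0856
```

Call:
{"method": "move_arm", "body": {
  "targets": [0,0,0,0,0,0,0,0,0,0,0,0,0,0,0,0,0,0,0,0,0,0,0,0,0,0,0,0,0,0],
  "hand": -1,
  "squeeze": 80
}}

```text
time_s: 26.62
position: [0.5106, -0.1098, 0.0092]
tool_rot: [[0.977, -0.008, 0.213], [-0.213, 0.001, 0.977], [-0.008, -1.0, -0.001]]
ft_force: [-1.3, 0.1, 5.8]
grip_width: 0.0278
```

```bash
python3 - <<'E'
from h import *
s=env.observe();im=save('wrist','w16.png');np.savez('/tmp/w16.npz',**im)
print(s['time_s'],s['position'],s['grip_width'],s['ft_force'].round(1)); held(im)
f,G=slot(-0.1224)
print(f(0),f(0.05))
p=np.array(s['position'])
plan([(p+[0,0,0.12],Rdown(-12.2),6),(f(0.07)+[0,0,0.04],G,9),(f(0.045),G,5)],0.5,0.005)
E
```

```text
26.625 [ 0.51064725 -0.10980541  0.00924516] 0.027766122418352773 [-1.3  0.1  5.8]
held x -0.1 3020 z -0.03 0.03 top y 0.0092
held x -0.09 2836 z -0.0299 0.03 top y 0.009
held x -0.08 2983 z -0.03 0.03 top y -0.0217
held x -0.07 3651 z -0.03 0.03 top y -0.0305
held x -0.06 2399 z -0.03 0.03 top y -0.0308
held x -0.05 2009 z -0.03 0.03 top y -0.0256
held x -0.04 2286 z -0.03 0.03 top y -0.0255
held x -0.03 2103 z -0.03 0.03 top y -0.0256
held x -0.02 2388 z -0.03 0.03 top y -0.0331
held x -0.01 2657 z -0.03 0.03 top y -0.0293
eyepiece end x -0.1197
[0.613665   0.10859609 0.07908875] [0.59850172 0.10589975 0.1266577 ]
[0,-20,0,0,0,0,0,-20,0,0,0,0,0,-20,0,0,0,0,-0.5,-20,0,0,0,-0.005,0,-20,0,0,0,0] | 20.0 0.005
[-0.5,-20,0,0,0,-0.005,4,-6.5,25,0.005,-0.045,-0.035,5,-6,25,0.005,-0.045,-0.035,6.5,-5.5,25,0.005,-0.04,-0.035,7.5,-5.5,24.5,0.01,-0.045,-0.035] | 26.4 0.058
[9,-4.5,24,0.005,-0.04,-0.035,10,-4.5,24,0.01,-0.045,-0.035,11.5,-3.5,23.5,0.005,-0.04,-0.035,12.5,-3,23,0.01,-0.045,-0.03,13.5,-2.5,22.5,0.01,-0.04,-0.035] | 26.4 0.058
[-2.5,12.5,0,0,0,0,-2.5,12.5,0,0,0,0,-2.5,12.5,0,0,0,0,-2.5,12.5,0,0,0,0,-2.5,13,0,0,0,0] | 13.2 0.0
end [0.6    0.1063 0.1217] [[0.936, 0.304, -0.175], [0.166, 0.057, 0.985], [0.309, -0.951, 0.003]]
```

View pics/w16.png

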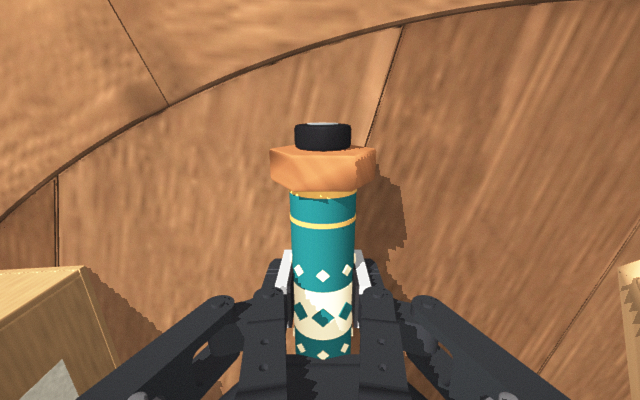

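Teal is gripped with its eyepiece end visible at (322,135). Lifting and carrying it to the right place.

Call:
{"method": "move_arm", "body": {
  "targets": [0,-20,0,0,0,0,0,-20,0,0,0,0,0,-20,0,0,0,0,0,-20,0,0,0,0,0,-20,0,0,0,0]
}}

```text
time_s: 27.3
position: [0.5111, -0.1097, 0.1091]
tool_rot: [[0.977, -0.009, 0.213], [-0.213, 0.002, 0.977], [-0.01, -1.0, -0.0]]
ft_force: [0.5, -0.3, -2.9]
grip_width: 0.0279
```

Call:
{"method": "move_arm", "body": {
  "targets": [-0.5,-20,0,0,0,-0.005,4,-6.5,25,0.005,-0.045,-0.035,5,-6,25,0.005,-0.045,-0.035,6.5,-5.5,25,0.005,-0.04,-0.035,7.5,-5.5,24.5,0.01,-0.045,-0.035]
}}

```text
time_s: 27.92
position: [0.5472, -0.0136, 0.1538]
tool_rot: [[0.99, 0.137, 0.036], [-0.038, 0.008, 0.999], [0.137, -0.99, 0.013]]
ft_force: [-0.5, 0.4, -2.4]
grip_width: 0.0277
```

Call:
{"method": "move_arm", "body": {
  "targets": [9,-4.5,24,0.005,-0.04,-0.035,10,-4.5,24,0.01,-0.045,-0.035,11.5,-3.5,23.5,0.005,-0.04,-0.035,12.5,-3,23,0.01,-0.045,-0.03,13.5,-2.5,22.5,0.01,-0.04,-0.035]
}}

```text
time_s: 28.55
position: [0.5933, 0.1055, 0.1846]
tool_rot: [[0.938, 0.299, -0.176], [0.166, 0.059, 0.984], [0.304, -0.953, 0.005]]
ft_force: [1.3, 0.2, -1.9]
grip_width: 0.028
```

```bash
python3 chk.py -0.1224 w17; python3 - <<'E'
from h import *
s=env.observe(); print(np.round(s['tool_rot'],3).tolist(),np.round(s['q'],1))
E
```

```text
28.55 [0.5933 0.1055 0.1846] [ 1.3  0.2 -1.9] 0.02796013530592319
tcp local [ 0.0439 -0.1209  0.1325]
clip [398, 147, 12, 23, 222] [-0.0085 -0.0652  0.0264] [ 0.0052 -0.0546  0.0549]
clip [495, 147, 19, 22, 230] [-0.0087  0.0145  0.0289] [0.0043 0.025  0.0558]
clip [438, 148, 22, 22, 355] [-0.0086 -0.0315  0.0369] [ 0.0054 -0.0202  0.0545]
clip [540, 149, 28, 20, 441] [-0.0089  0.0478  0.043 ] [0.0053 0.0601 0.055 ]
clip [405, 187, 25, 31, 514] [ 0.0212 -0.0537  0.0417] [ 0.0468 -0.0359  0.0485]
clip [392, 219, 14, 28, 205] [ 0.054 -0.065  0.026] [ 0.0688 -0.0525  0.0548]
clip [481, 218, 18, 28, 192] [0.0546 0.0148 0.0251] [0.0687 0.0269 0.0551]
clip [429, 221, 19, 25, 279] [ 0.0552 -0.0312  0.0309] [ 0.0696 -0.0201  0.0548]
clip [522, 223, 25, 23, 348] [0.0549 0.0478 0.0377] [0.069  0.0593 0.0547]
held x -0.08 982 z -0.0134 0.0103 top y -0.022
held x -0.07 2756 z -0.0246 0.0215 top y -0.0304
held x -0.06 2057 z -0.0245 0.0217 top y -0.0306
held x -0.05 1486 z -0.0162 0.0132 top y -0.0254
held x -0.04 1415 z -0.016 0.0133 top y -0.0254
held x -0.03 1309 z -0.0162 0.0134 top y -0.0253
held x -0.02 2179 z -0.0281 0.0253 top y -0.033
held x -0.01 1554 z -0.029 0.0264 top y -0.0286
eyepiece end x -0.0761
[[0.937, 0.301, -0.179], [0.169, 0.061, 0.984], [0.307, -0.952, 0.006]] [  -2.8   22.9   84.3    5.2   55.5 -105.3]
```

View pics/w17.png

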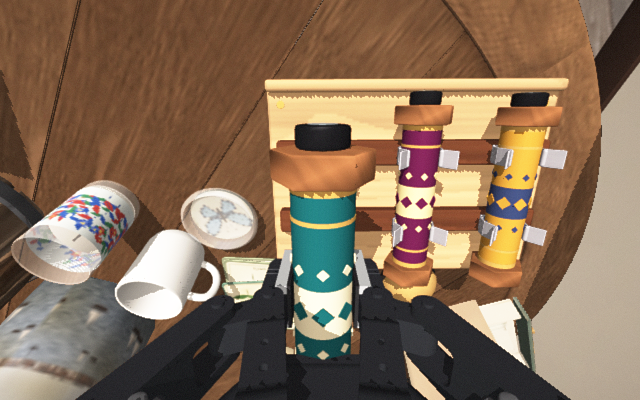

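```bash
python3 - <<'E'
from h import *
f,G=slot(-0.1224,-0.0039,0.0012,0.0104)
plan([(f(0.06),G,5),(f(0.024),G,5)],0.5,0.002)
E
```

```text
[-4,10,-0.5,-0.002,0,0,-3.5,10,-0.5,-0.002,0,0,-4,10,-0.5,0,0,0,-3.5,10,-0.5,-0.002,0.002,0,-4,10,-0.5,0,0,0] | 10.8 0.003
[0,7,0,0,0,0,0,7,0,0,0,0,0,7.5,0,0,0,0,0,7,0,0,0,0,0,7.5,0,0,0,0] | 7.5 0.0
end [0.6025 0.1069 0.0977] [[0.937, 0.302, -0.176], [0.167, 0.055, 0.984], [0.307, -0.952, 0.001]]
```

Call:
{"method": "move_arm", "body": {
  "targets": [-4,10,-0.5,-0.002,0,0,-3.5,10,-0.5,-0.002,0,0,-4,10,-0.5,0,0,0,-3.5,10,-0.5,-0.002,0.002,0,-4,10,-0.5,0,0,0]
}}

```text
time_s: 29.22
position: [0.5909, 0.1015, 0.1304]
tool_rot: [[0.939, 0.299, -0.171], [0.163, 0.052, 0.985], [0.304, -0.953, 0.0]]
ft_force: [0.9, 0.9, -2.4]
grip_width: 0.0274
```

Call:
{"method": "move_arm", "body": {
  "targets": [0,7,0,0,0,0,0,7,0,0,0,0,0,7,0,0,0,0,0,7,0,0,0,0,0,6,0,0,0,0]
}}

```text
time_s: 29.85
position: [0.6013, 0.1036, 0.0985]
tool_rot: [[0.939, 0.3, -0.171], [0.163, 0.052, 0.985], [0.304, -0.953, 0.0]]
ft_force: [-0.2, 0.7, -2.2]
grip_width: 0.028
```

```bash
python3 chk.py -0.1224 w18
```

```text
29.85 [0.6013 0.1036 0.0985] [-0.2  0.7 -2.2] 0.028049383340930475
tcp local [ 0.0246 -0.1241  0.0483]
clip [439, 199, 22, 43, 540] [-0.0087 -0.0653  0.0259] [ 0.0054 -0.0541  0.0546]
clip [579, 198, 40, 43, 515] [-0.009   0.0138  0.0254] [0.0051 0.0249 0.0553]
clip [502, 204, 39, 37, 919] [-0.009  -0.0317  0.0367] [ 0.0056 -0.0195  0.055 ]
clip [355, 211, 20, 31, 479] [-0.0085 -0.1088  0.0441] [ 0.0056 -0.1005  0.0549]
clip [283, 215, 8, 28, 191] [-0.0086 -0.1447  0.0501] [ 0.0055 -0.1414  0.0544]
clip [604, 216, 6, 15, 34] [-0.004   0.021   0.0425] [0.0036 0.0235 0.0449]
clip [453, 242, 8, 7, 35] [ 0.0101 -0.055   0.0415] [ 0.0139 -0.0521  0.045 ]
clip [478, 245, 9, 8, 43] [ 0.0097 -0.0446  0.0467] [ 0.0142 -0.0405  0.0487]
clip [281, 250, 11, 16, 135] [ 0.0086 -0.146   0.0441] [ 0.0149 -0.1406  0.06  ]
clip [354, 250, 11, 16, 129] [ 0.0086 -0.1103  0.0442] [ 0.015  -0.1049  0.0598]
clip [448, 260, 41, 45, 1050] [ 0.0209 -0.0541  0.0412] [ 0.0476 -0.0353  0.0485]
clip [551, 293, 33, 51, 397] [0.0542 0.0147 0.025 ] [0.0691 0.0273 0.0548]
clip [482, 302, 32, 43, 653] [ 0.0544 -0.0318  0.0344] [ 0.0694 -0.0202  0.0547]
clip [617, 308, 23, 32, 468] [0.0541 0.0479 0.0402] [0.0699 0.0568 0.0506]
clip [465, 315, 9, 7, 31] [ 0.0538 -0.0443  0.0466] [ 0.0585 -0.04    0.0487]
clip [571, 319, 5, 11, 22] [0.0606 0.0209 0.0429] [0.0681 0.0232 0.0449]
clip [351, 320, 9, 19, 73] [ 0.0528 -0.1106  0.0443] [ 0.0691 -0.1048  0.0594]
clip [289, 323, 6, 23, 91] [ 0.0533 -0.1446  0.0508] [ 0.0691 -0.1407  0.0598]
held x -0.08 989 z -0.0135 0.0103 top y -0.0219
held x -0.07 2752 z -0.0246 0.0215 top y -0.0304
held x -0.06 2046 z -0.0247 0.0217 top y -0.0306
held x -0.05 1492 z -0.016 0.0132 top y -0.0253
held x -0.04 1616 z -0.0206 0.0238 top y -0.0254
held x -0.03 1782 z -0.0208 0.0236 top y -0.0252
held x -0.02 2236 z -0.0281 0.0251 top y -0.033
held x -0.01 1547 z -0.029 0.0264 top y -0.0287
eyepiece end x -0.0761
```

View pics/w18.png

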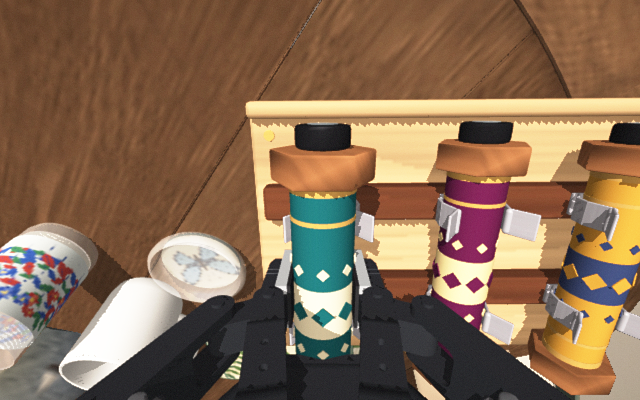

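The tube sits 3 mm too far right between its leaves (gaps at (286,228) and (362,225)). Shifting, then pressing down.

Call:
{"method": "move_arm", "body": {
  "targets": [1.5,0,1.5,0,0,0,0,0,1.5,0,0,0,0,3,0,0,0,0,0,3,0,0,0,0,0,3,0,0,0,0]
}}

```text
time_s: 30.52
position: [0.6052, 0.1072, 0.0917]
tool_rot: [[0.938, 0.302, -0.171], [0.163, 0.052, 0.985], [0.306, -0.952, -0.0]]
ft_force: [-6.2, -1.0, 10.9]
grip_width: 0.0279
```

Call:
{"method": "move_arm", "body": {
  "targets": [0,3,0,0,0,0,0,3,0,0,0,0,0,3,0,0,0,0,0,3,0,0,0,0,0,2,0,0,0,0]
}}

```text
time_s: 31.15
position: [0.6091, 0.108, 0.0772]
tool_rot: [[0.939, 0.3, -0.171], [0.163, 0.052, 0.985], [0.304, -0.953, 0.0]]
ft_force: [1.8, 1.3, -4.0]
grip_width: 0.0277
```

Call:
{"method": "move_arm", "body": {
  "targets": [0,1,0,0,0,0,0,1,0,0,0,0,0,0,0,0,0,0,0,0,0,0,0,0,0,0,0,0,0,0]
}}

```text
time_s: 31.78
position: [0.6092, 0.1081, 0.0749]
tool_rot: [[0.939, 0.298, -0.171], [0.163, 0.052, 0.985], [0.303, -0.953, 0.0]]
ft_force: [2.3, 0.9, -10.9]
grip_width: 0.0283
```

```bash
python3 chk.py -0.1224 w19 | egrep 'local|held|^[0-9]'
```

```text
31.775 [0.6092 0.1081 0.0749] [  2.3   0.9 -10.9] 0.028252347956790543
tcp local [ 0.0255 -0.1211  0.0232]
held x -0.09 1928 z -0.03 0.03 top y 0.0145
held x -0.08 2748 z -0.03 0.03 top y -0.0215
held x -0.07 3531 z -0.03 0.03 top y -0.0304
held x -0.06 2134 z -0.0244 0.03 top y -0.0306
held x -0.05 1669 z -0.0299 0.0299 top y -0.0254
held x -0.04 3150 z -0.03 0.03 top y -0.0296
held x -0.03 2942 z -0.03 0.03 top y -0.0303
held x -0.02 2118 z -0.03 0.0299 top y -0.033
held x -0.01 1413 z -0.029 0.0262 top y -0.0291
```

View pics/w19.png

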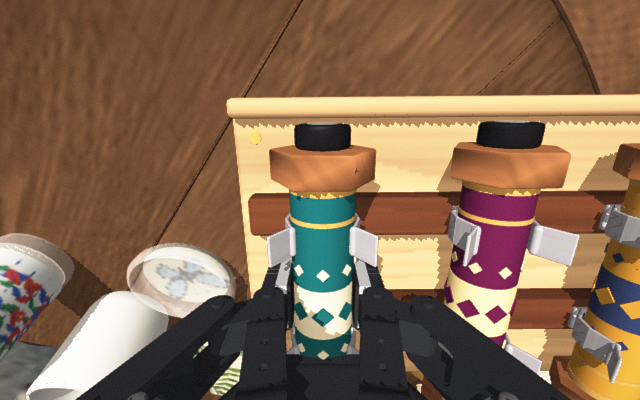

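Snapped in, but the clips are still drawing it down (about -11 N), so it needs another 1.5 mm. Pressing until the force turns positive.

Call:
{"method": "move_arm", "body": {
  "targets": [0,1,0,0,0,0,0,1,0,0,0,0,0,0.5,0,0,0,0,0,0,0,0,0,0,0,0,0,0,0,0]
}}

```text
time_s: 32.45
position: [0.6107, 0.1082, 0.074]
tool_rot: [[0.938, 0.301, -0.171], [0.163, 0.052, 0.985], [0.306, -0.952, -0.0]]
ft_force: [-3.6, 0.5, 5.2]
grip_width: 0.0278
```

```bash
python3 chk.py -0.1224 w20 | egrep 'local|held|^[0-9]'
```

```text
32.45 [0.6107 0.1082 0.074 ] [-3.6  0.5  5.2] 0.027807863300472198
tcp local [ 0.0266 -0.1213  0.0219]
held x -0.09 2292 z -0.03 0.03 top y 0.0129
held x -0.08 2759 z -0.03 0.03 top y -0.0218
held x -0.07 3565 z -0.03 0.03 top y -0.0307
held x -0.06 2163 z -0.0246 0.03 top y -0.0308
held x -0.05 1688 z -0.03 0.0299 top y -0.0255
held x -0.04 3362 z -0.03 0.03 top y -0.0312
held x -0.03 2821 z -0.03 0.0299 top y -0.0316
held x -0.02 2060 z -0.0299 0.0297 top y -0.0331
held x -0.01 1427 z -0.0291 0.0263 top y -0.0289
```

Now it is resting on the base plates (force positive, axis 32.4 mm, as for plum). Releasing and retreating.

Call:
{"method": "move_arm", "body": {
  "targets": [0,-0.5,0,0,0,0,0,-0.5,0,0,0,0,0,0,0,0,0,0,0,0,0,0,0,0,0,0,0,0,0,0],
  "hand": 0.2
}}

```text
time_s: 33.12
position: [0.61, 0.1081, 0.074]
tool_rot: [[0.939, 0.3, -0.171], [0.163, 0.052, 0.985], [0.304, -0.953, 0.0]]
ft_force: [-0.2, 0.3, 0.4]
grip_width: 0.051
```

Call:
{"method": "move_arm", "body": {
  "targets": [0,-10,0,0,0,0,0,-15,0,0,0,0,0,-25,0,0,0,0,0,-25,0,0,0,0,0,-25,0,0,0,0]
}}

```text
time_s: 33.75
position: [0.5796, 0.1029, 0.1713]
tool_rot: [[0.938, 0.301, -0.171], [0.163, 0.052, 0.985], [0.305, -0.952, -0.0]]
ft_force: [0.2, 0.2, 0.3]
grip_width: 0.0512
```

```bash
python3 chk2.py w21
```

```text
33.75 [0.5796 0.1029 0.1713] [0.2 0.2 0.3] 0.05121162450616041
left ends [-0.0497  0.1086]
    -0.035 445 top z 0.0532 y at top 0.0355
    -0.02 426 top z 0.0478 y at top 0.0365
    0.01 382 top z 0.0479 y at top 0.0371
    0.025 375 top z 0.0483 y at top 0.0366
    0.04 327 top z 0.0478 y at top 0.0361
    0.072 281 top z 0.0477 y at top 0.0366
    0.08 281 top z 0.048 y at top 0.0367
mid ends [-0.0509  0.1006]
    -0.035 443 top z 0.0532 y at top -0.045
    -0.02 406 top z 0.0477 y at top -0.0434
    0.01 359 top z 0.0479 y at top -0.0438
    0.025 350 top z 0.0483 y at top -0.0435
    0.04 313 top z 0.0477 y at top -0.0441
    0.072 272 top z 0.0478 y at top -0.0429
    0.08 212 top z 0.0477 y at top -0.0432
right ends [-0.0492  0.1092]
    -0.035 442 top z 0.0531 y at top -0.1221
    -0.02 417 top z 0.0477 y at top -0.1229
    0.01 365 top z 0.0479 y at top -0.1223
    0.025 346 top z 0.048 y at top -0.1223
    0.04 320 top z 0.0477 y at top -0.1224
    0.072 283 top z 0.0477 y at top -0.1225
    0.08 269 top z 0.0474 y at top -0.1226
```

View pics/w21.png

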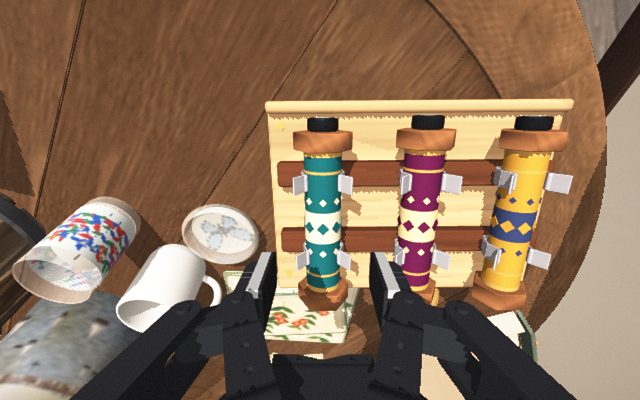

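All three sit at the same height with eyepieces at the front: teal (322,205), plum (420,200) and mustard (518,205). Last check is that the bystanders did not move.

Call:
{"method": "move_arm", "body": {
  "targets": [-10,-15,0,0,0,0,-15,-15,0,0,0,0,-15,-15,0,0,0,0,0,0,0,0,0,0,0,0,0,0,0,0]
}}

```text
time_s: 34.42
position: [0.5291, 0.094, 0.1998]
tool_rot: [[0.939, 0.299, -0.171], [0.163, 0.052, 0.985], [0.304, -0.953, 0.0]]
ft_force: [1.0, -0.4, -0.5]
grip_width: 0.0514
```

```bash
python3 - <<'E'
from h import *
for n in ['top','side']:
    im=save(n,n+'9.png'); a=dict(np.load('/tmp/%s0.npz'%n)); W0=world(a);W1=world(im)
    for nm,x,y,r,z0,z1 in [('mug',0.62,-0.47,0.07,0.02,0.1),('candle',0.72,-0.133,0.045,0.02,0.12),('dish',0.722,0.0,0.055,0.006,0.03)]:
        o=[]
        for W in (W0,W1):
            m=(np.hypot(W[...,0]-x,W[...,1]-y)<r)&(W[...,2]>z0)&(W[...,2]<z1); o.append((m.sum(),np.median(W[m],0).round(4) if m.any() else None))
        print(n,nm,o)
s=env.observe();print(s['time_s'],s['ft_force'].round(1),s['position'])
E
```

```text
top mug [(np.int64(601), array([ 0.6165, -0.4624,  0.0598])), (np.int64(599), array([ 0.6166, -0.4631,  0.0598]))]
top candle [(np.int64(588), array([ 0.7216, -0.1304,  0.0635])), (np.int64(592), array([ 0.7218, -0.1302,  0.0634]))]
top dish [(np.int64(776), array([ 0.7205, -0.0008,  0.0125])), (np.int64(773), array([ 0.7206, -0.001 ,  0.0124]))]
side mug [(np.int64(523), array([ 0.6157, -0.4305,  0.0596])), (np.int64(474), array([ 0.6192, -0.4281,  0.061 ]))]
side candle [(np.int64(797), array([ 0.7159, -0.1071,  0.073 ])), (np.int64(793), array([ 0.7159, -0.1068,  0.0732]))]
side dish [(np.int64(349), array([ 0.7397, -0.0268,  0.013 ])), (np.int64(202), array([ 0.753 , -0.0241,  0.0153]))]
34.525 [ 0.1 -0.7 -0.1] [0.5292682  0.09408367 0.19953664]
```

View pics/side9.png

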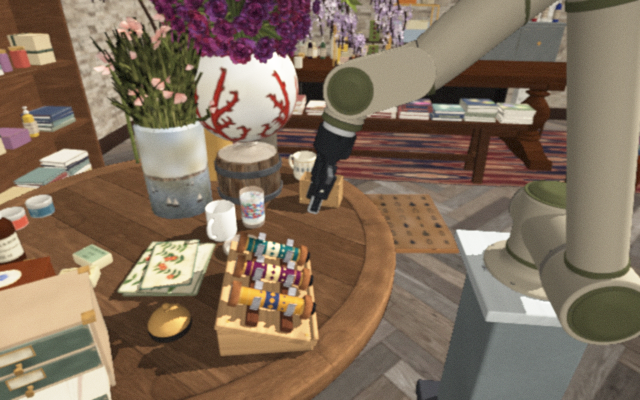

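```bash
python3 -c "
from rig import env
print(env.close_job())"
```

```text
the job is handed in; nothing more can be done
None
```

Both kaleidoscopes are clipped in, plum in the middle place and teal in the right one, with their eyepieces at the low front edge. The job was handed in at about 34.5 s. I took the teal one from the carton by its eyepiece collar and laid it on the table. I then took it again across its middle before pressing it home.

- **Seating:** the last wrist view puts all three tubes (teal, plum, mustard) at the same height above the board within 0.5 mm. Each lies within about 1.5 mm of its clips' centre line. Both new ones rested on the base plates before I let go.
- **Bystanders:** the top camera shows the mug, candle and dish moved less than 1 mm from their starting positions.
- **Disagreements:** in the side view the mug and dish readings shifted by up to 4 mm and 13 mm. Fewer of their pixels were visible there, so I put this down to the gripper and the newly placed teal tube hiding part of them.
- **Laying the teal one down:** the wrist reached the end of its joint range while tilted. I reduced the tilt and finished from there, and the tube ended up flat on the table as planned.
- **Teal seating:** the first press stopped about 1 mm short of home, so I pressed again until the force showed it resting on the plates.

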